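# Fill the cleaner's basket and hold the ultrasonic cleaner's lid open

## Robot

A 7-joint arm with a two-finger parallel gripper is mounted at the origin on the work surface. World frame = base frame: x ahead of the robot, y to its left, z up, the work surface at z = 0. Lengths are in m, angles in rad, forces in N, time in s.
With the tool pointing down it reaches from about 0.4 to 0.85 m from the base axis. Payload 4.5 kg.
Tool frame: the origin (TCP) lies at the very end of the fingers, on their centre line; the grasp point (between the pads) lies 19 mm behind it; z points along the fingers, x is the direction in which the jaws open and shut, and the axes are right-handed (so a half turn about z gives the same grasp; the last joint's range is limited). The gripper opens to 88 mm and grips with 3 to 60 N. Pads are 18 mm wide; open, the fingers measure 123 mm over their backs; the gripper's body (75 mm by 187 mm) begins 45 mm behind the grasp point.
Start: joints at [-1.29, 0.689, -0.195, 1.565, 0.157, 0.902, -0.215], TCP at [0.153, 0.606, 0.239] pointing down, gripper open.
Joint ranges: [-3.01, 3.01], [-0.46, 2.08], [-1.47, 1.51], [0.13, 2.56], [-1, 4.14], [0.04, 2.09], [-2.66, 2.66]. Speed limits (rad/s): [2.57, 2.57, 3.14, 3.14, 3.14, 3.14, 3.14].

## Interface

Orientations are given as a unit quaternion [x, y, z, w].
In Python, from plant import * gives the robot as it stands.
- The arm moves only by the tool apply_moves, never from a script. Its argument "series" is a list of rows, each an object of numbers: "x", "y", "z": the shift along the tool's x, y, z in units of 80 cm (1.0 is 80 cm); "wx", "wy", "wz": the turn, a rotation vector about the tool's x, y, z in units of pi rad (1.0 is pi rad); "fingers": the opening, from -1 (shut) to 1 (fully open), so that 0 is half open. In form: [{"x": .., "y": .., "z": .., "wx": .., "wy": .., "wz": .., "fingers": ..}, ...]. A call has 1 to 8 rows; each row shifts and turns the pose as measured when the row begins, along the tool's axes as they then stand; what a row does not reach is not made up. A row lasts 1/8 s, in which the tool goes at most 62.5 mm and 10.7 degrees, less where a joint would pass 70% of its speed; a pose out of reach is approached as far as the arm can. A call with a number of a shift or a turn outside -1 to 1 is refused whole. A call with a gripper value outside its range is refused whole. The fingers move at their own pace and stop on an object; "force" is the grip in N (left out, the last holds). Time passes only in rows, so rows that do not move let the fingers close. It gives the time, the measured TCP pose, the force and the opening at its end, in the units of the state.
- get_state(): the state, without advancing time (a new reading comes with each control period).
- snapshot(name): name is "side" or "top" or "wrist"; returns (picture, depth): 400x640x3 uint8, red, green, blue; 400x640 float32, m along the optical axis (not along the pixel's ray), 0 where there is no reading.
- camera_model(name): a dict with "camera_matrix" (3x3 intrinsics, pixels), "world_from_camera" (4x4, takes a point from camera to world coordinates). Camera axes: x right, y up, looking along -z (the intrinsics and any distortion apply to the point x, -y, -z); pixel columns grow to the right and rows downward; lengths in m; the calibration is good to about 2 mm. The wrist camera is an equidistant fisheye: a pixel r from the principal point sees the ray r / f radians off the axis. A picture is of the moment at which its call begins: read the wrist's pose just before it. camera_model takes no time and is no camera call; for the wrist camera it gives the pose at the moment of the call.
- finish_job(): hands the job in, once; it reports no verdict.
The state is a dict: "clock": time; "q": joint angles; "qd": joint speeds; "joint_torque": joint torques, N m; "tool_pos": TCP position; "eef_rot": TCP orientation; "contact_force": force on the tool from outside, world axes, zero at the start; "moment": the same for the moment, N m; "opening": opening from 0.0 (shut) to 1.0 (fully open).
Only numpy, scipy, OpenCV 4.12 (cv2) and the standard library are available. Lean on these libraries where they do the work, as an engineer would, in place of code of your own. Each camera call takes 0.05 s, during which the arm holds its last target. There are 200 camera calls.

## Task

Tip all six brass standoffs from the small metal cup into the wire basket where it stands, and stand the empty cup upright on the bench again. Then lift the lid of the ultrasonic cleaner and keep holding it 60 degrees open (60 degrees up from shut), so that a workmate can lower the basket into the tank: it falls shut if let go, so finish while still holding it with the gripper. Leave the other things on the bench where they are.

Things in the scene. Friction and masses are not known exactly. Their poses are not given: they have to be found in the camera images.
- cup: plain round grey metal cup, loose, about 70 g, holding the standoffs. 60 tall, outside diameter 47 at the foot, straight to 62 at the rim, wall 2, floor 3. Origin at the centre of its underside, z up through the mouth. The standoffs slide out at a tip of 110 to 120 degrees. Pinched lightly or near the rim it swings between the fingers: pinch firmly (60 N) at mid-height
- cup_rim (a point): centre of the cup's mouth, 60 above its underside
- standoff0: brass hexagonal standoff, 10 across the flats, 20 long, 12 g, loose; starts upright in the cup. Origin at its middle, z along its length
- standoff1: brass hexagonal standoff, 10 across the flats, 20 long, 12 g, loose; starts upright in the cup. Origin at its middle, z along its length
- standoff2: brass hexagonal standoff, 10 across the flats, 20 long, 12 g, loose; starts upright in the cup. Origin at its middle, z along its length
- standoff3: brass hexagonal standoff, 10 across the flats, 20 long, 12 g, loose; starts upright in the cup. Origin at its middle, z along its length
- standoff4: brass hexagonal standoff, 10 across the flats, 20 long, 12 g, loose; starts upright in the cup. Origin at its middle, z along its length
- standoff5: brass hexagonal standoff, 10 across the flats, 20 long, 12 g, loose; starts upright in the cup. Origin at its middle, z along its length
- basket: the cleaner's open-topped stainless wire basket, loose, 250 g, standing on the bench: 90 along its x, 140 along its y, 44 high, walls and floor 3 thick, no lid; a small wire loop rises 8 above and 10 beyond the rim at each y end. Origin at the centre of its underside, z up
- cleaner: bench ultrasonic cleaner, fixed: white housing 165 along its x (depth) by 205 along its y (width), 105 high, with an empty steel tank under the lid. Its control panel (knob, display) is on its -x side, the lid's hinge on its +x side. Origin at the centre of its underside, z up
- lid (a joint): the cleaner's hinged lid: 0 shut (flat), grows in rad as its front (-x) edge rises; stops at 1.35, has no stay and falls shut from any angle. 60 degrees is 1.047. Lid 159 deep from hinge to front edge, 205 wide, 12 thick, 0.32 kg, grey frame round a clear window
- lid_handle (a point): middle of the black bar handle on top of the lid near its front edge: a round bar 10 in diameter, 90 long between its two posts, parallel to the hinge; its axis is 35 above the lid's top, 130 in front of the hinge and 47 above it when shut, and 29 behind the lid's front edge. It can turn between the fingertips that pinch it
- lid_hinge (a point): middle of the lid's hinge axis (which runs along the cleaner's y), 76.5 behind the cleaner's centre on its +x side and 106 above the bench. The point's axes turn with the lid
- tip_pot: bystander: round steel pot of brass wool for cleaning soldering tips, loose, 74 in diameter, 50 tall, 0.38 kg. Origin at the centre of its underside
- flux: bystander: small green jar with a white cap, loose, 38 in diameter, 66 tall. Origin at the centre of its underside
- tweezers: bystander: steel tweezers lying flat, loose, 120 long along x, 14 wide, 6 thick. Origin at the centre of its underside
- screwdriver: bystander: screwdriver lying flat along its x, loose, 160 long. Origin under its middle
- solder_spool: bystander: spool of solder standing on its flange, loose, 62 in diameter, 44 tall, 0.25 kg. Origin at the centre of its underside
- multimeter: bystander: green hand multimeter lying on its back, loose, 180 along x by 88 by 47 high. Origin at the centre of its underside
There are look-alikes about, which are no part of the job. What is shaped like the cup but brown is not meant.

How it is judged:
On the way, in this order (a step that is already met when the one before it is completed fails the run):
1. the cup is tipped over above the basket (angle between cup's own z axis and vertical above 1.2 rad and horizontal distance between cup_rim and basket below 0.1 m and height (world z) of cup_rim above 0.03 m), for 0.05 s.
2. all six standoffs are in the basket (x of standoff0 in the frame of basket between -0.045 and 0.045 m and y of standoff0 in the frame of basket between -0.07 and 0.07 m and z of standoff0 in the frame of basket between 0 and 0.044 m and x of standoff1 in the frame of basket between -0.045 and 0.045 m and y of standoff1 in the frame of basket between -0.07 and 0.07 m and z of standoff1 in the frame of basket between 0 and 0.044 m and x of standoff2 in the frame of basket between -0.045 and 0.045 m and y of standoff2 in the frame of basket between -0.07 and 0.07 m and z of standoff2 in the frame of basket between 0 and 0.044 m and x of standoff3 in the frame of basket between -0.045 and 0.045 m and y of standoff3 in the frame of basket between -0.07 and 0.07 m and z of standoff3 in the frame of basket between 0 and 0.044 m and x of standoff4 in the frame of basket between -0.045 and 0.045 m and y of standoff4 in the frame of basket between -0.07 and 0.07 m and z of standoff4 in the frame of basket between 0 and 0.044 m and x of standoff5 in the frame of basket between -0.045 and 0.045 m and y of standoff5 in the frame of basket between -0.07 and 0.07 m and z of standoff5 in the frame of basket between 0 and 0.044 m), for 0.1 s.
3. the cup stands upright on the bench, let go (angle between cup's own z axis and vertical below 0.15 rad and height (world z) of cup below 0.012 m and horizontal distance between cup and basket above 0.07 m and contact force between the fingers and cup below 0.1 N), for 0.2 s.
4. the gripper holds the lid 60 degrees open (value of joint lid between 0.927198 and 1.1672 rad and contact force between the fingers and lid above 0.5 N), for 0.3 s.
At the end, for the whole second after the job is handed in: The lid is still and 60 degrees open (within about 7 degrees), held by the gripper's fingers with no loose thing under it; all six standoffs lie at rest in the basket, which stands upright on the bench within 50 mm of where it was; the cup stands upright on the bench beside it, not touched (all of step 2 and all of step 3 and all of step 4 and velocity of joint lid between -0.08 and 0.08 rad/s and contact force between lid and cup below 0.2 N and contact force between lid and basket below 0.2 N and contact force between lid and tip_pot below 0.2 N and contact force between lid and flux below 0.2 N and contact force between lid and tweezers below 0.2 N and contact force between lid and screwdriver below 0.2 N and contact force between lid and solder_spool below 0.2 N and contact force between lid and multimeter below 0.2 N and contact force between lid and standoff0 below 0.2 N and contact force between lid and standoff1 below 0.2 N and contact force between lid and standoff2 below 0.2 N and contact force between lid and standoff3 below 0.2 N and contact force between lid and standoff4 below 0.2 N and contact force between lid and standoff5 below 0.2 N and linear speed of each of standoff0, standoff1, standoff2, standoff3, standoff4, standoff5 below 0.05 m/s and angle between basket's own z axis and vertical below 0.1 rad and height (world z) of basket below 0.01 m and distance of basket from where it was at the start of the episode below 0.05 m); the arm keeps its last pose, push and grip.
It fails at once if one of the bystanders (pot, jar, tweezers, screwdriver, spool, multimeter) is moved more than 30 mm (distance of any of tip_pot, flux, tweezers, screwdriver, solder_spool, multimeter from where it was at the start of the episode above 0.03 m).
It also fails if it takes over 58 s, if anything falls off the work surface, if the arm or the gripper's body presses on something with over 40 N, if the wrist force passes 120 N, or if a joint passes its speed limit or range.

## Working session

There is one attempt and no reset: what is moved stays moved. The work goes in short steps, Python scripts to look and compute and a tool call to move; the robot and the scene stay as the last step left them, time stands still between calls to the robot, and variables do not carry over. Pictures are saved under pics/ and viewed, about 8 in all and at most 12, crops included, and the job is handed in when it is done.

Besides the shell and the picture viewer there is one more tool, called in YAML: its name, and indented under it one key for each argument. apply_moves: Moves the arm, as the interface text tells. Its arguments: {"type":"object","properties":{"series":{"type":"array","items":{"type":"object","properties":{"x":{"type":"number"},"y":{"type":"number"},"z":{"type":"number"},"wx":{"type":"number"},"wy":{"type":"number"},"wz":{"type":"number"},"fingers":{"type":"number"}}}},"force":{"type":"number"}},"required":["series"]}

```bash
mkdir -p pics
cat > h.py <<'E'
from plant import *
import numpy as np, cv2
from scipy.spatial.transform import Rotation as R
def snap(n):
    im,d=snapshot(n); c=camera_model(n); np.savez(f'{n}.npz',im=im,d=d,K=c['camera_matrix'],T=c['world_from_camera'])
    return im,d
def load(n): return np.load(f'{n}.npz')
def cloud(n):
    z=load(n);K=z['K'];d=z['d'];v,u=np.mgrid[:d.shape[0],:d.shape[1]]
    p=np.stack([(u-K[0,2])/K[0,0]*d,-(v-K[1,2])/K[1,1]*d,-d,np.ones_like(d)],-1)
    return (p@z['T'].T)[...,:3]
def save(name,im): cv2.imwrite('pics/'+name,im[...,::-1])
E
python3 - <<'E'
from h import *
a,_=snap('top');b,_=snap('side')
save('top1.png',a);save('side1.png',b)
for n in('top','side'):
    print(load(n)['K'],load(n)['T'])
print(get_state())
print(camera_model('top').keys())
E
```

```text
[[474.25980471   0.         309.56529646]
 [  0.         474.25980471 197.81363373]
 [  0.           0.           1.        ]] [[-0.03059664  0.97785345 -0.20704222  0.27946924]
 [-0.99952602 -0.0306381   0.00300695  0.03738517]
 [-0.00340302  0.20703609  0.97832739  1.31357002]
 [ 0.          0.          0.          1.        ]]
[[366.37736934   0.         316.69081077]
 [  0.         366.37736934 202.85708042]
 [  0.           0.           1.        ]] [[ 0.74413789  0.43445445 -0.5074526   0.01267906]
 [-0.6676547   0.50901035 -0.5432731  -0.5394524 ]
 [ 0.02227121  0.74307321  0.66883944  0.82601822]
 [ 0.          0.          0.          1.        ]]
{'clock': 0.1, 'q': array([-1.2902263 ,  0.68987119, -0.19449164,  1.56620472,  0.15734009,
        0.90249211, -0.21510022]), 'qd': array([ 1.24384058e-04,  7.31528095e-06,  3.75669083e-04, -1.57103629e-03,
       -1.02126933e-03, -7.73145781e-04, -7.51859042e-04]), 'joint_torque': array([-3.67616391e-03, -5.28499997e+01, -1.27177164e+00, -1.53836793e+01,
       -5.26296452e-02,  2.01359770e-03,  5.41133977e-05]), 'tool_pos': array([0.15260419, 0.60552369, 0.23801697]), 'eef_rot': array([ 7.88733143e-01,  6.14735230e-01, -5.70286245e-04,  5.49121439e-04]), 'contact_force': array([-0.4522413 , -0.6053125 ,  0.06170221]), 'moment': array([ 0.03239827,  0.03337308, -0.0141456 ]), 'opening': 0.9980644540759612}
dict_keys(['camera_matrix', 'world_from_camera'])
```

View pics/top1.png

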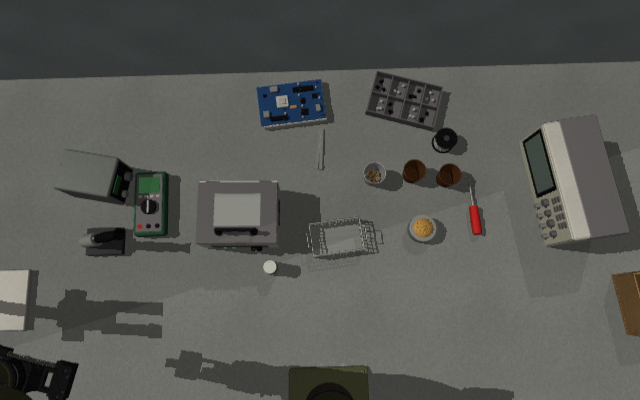

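View pics/side1.png

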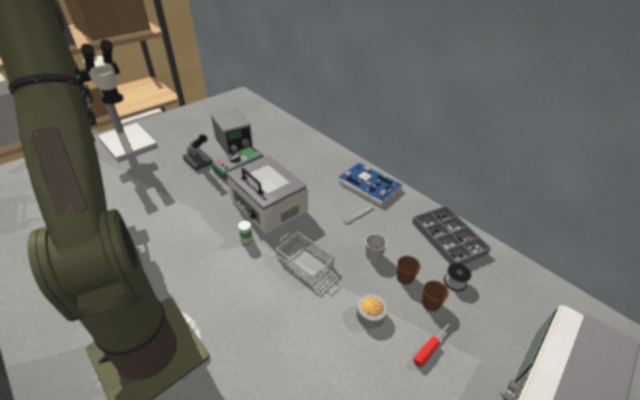

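Top view: the grey cup is at (374,175). It holds brass pieces. The brown look-alikes are at (414,171) and (449,175). Only the grey one fits the description. The basket is at (342,238), the cleaner at (238,213), and the flux jar at (270,268). I'll confirm the cup in a crop.

Run:
```python
from h import *
z=load('top');im=z['im']
c=im[150:285,190:395];save('crop1.png',cv2.resize(c,None,fx=3.9,fy=3.9,interpolation=cv2.INTER_CUBIC))
P=cloud('top')
for n,u,v in[('cup',374,175),('bench',390,200),('pot',422,229),('flux',270,267),('lid',238,190),('lidL',200,185),('lidR',275,185),('basketfloor',342,238),('handle',236,231)]:
    print(n,P[v,u].round(4))
# cup blob
m=(P[...,2]>.045)&(P[...,2]<.08)
s=np.zeros_like(m);s[155:195,358:392]=1;m&=s
q=P[m];print(len(q),q.min(0),q.max(0),cv2.minEnclosingCircle(q[:,:2].astype(np.float32)))
# basket
m=(P[...,2]>.03)&(P[...,2]<.06);s=np.zeros_like(m);s[205:270,298:390]=1;m&=s
q=P[m];print(len(q),q.min(0),q.max(0),cv2.minAreaRect(q[:,:2].astype(np.float32)))
m=(P[...,2]>.1)&(P[...,2]<.13);s=np.zeros_like(m);s[170:260,185:295]=1;m&=s
q=P[m];print(len(q),q.min(0),q.max(0),np.median(q[:,2]),cv2.minAreaRect(q[:,:2].astype(np.float32)))
m=(P[...,2]>.138)&(P[...,2]<.17)&(s>0)
q=P[m];print(len(q),q.min(0),q.max(0),cv2.minAreaRect(q[:,:2].astype(np.float32)))
```

```text
cup [ 0.6121 -0.1493  0.0241]
bench [ 0.5447 -0.1943 -0.0034]
pot [ 0.4517 -0.265   0.0518]
flux [0.3625 0.1426 0.0629]
lid [0.5583 0.2177 0.1208]
lidL [0.5755 0.3169 0.1173]
lidR [0.5688 0.1221 0.1196]
basketfloor [ 0.4407 -0.0534 -0.0018]
handle [0.4474 0.218  0.1509]
118 [ 0.5806706  -0.1753095   0.04510026] [ 0.64047707 -0.11682407  0.0664786 ] ((0.6112728714942932, -0.14582626521587372), 0.03074040822684765)
311 [ 0.3892024  -0.11630276  0.03016678] [0.49403197 0.04608    0.05739221] ((0.44208893179893494, -0.03523460030555725), (0.09141034632921219, 0.16029177606105804), 6.417343616485596)
4845 [0.42054608 0.11765564 0.10002617] [0.58978006 0.32808148 0.12745674] 0.11714015835879543 ((0.505003035068512, 0.2226627767086029), (0.20625939965248108, 0.16457527875900269), 88.32899475097656)
177 [0.44594751 0.17454326 0.14174494] [0.45775574 0.27189622 0.16220098] ((0.45225492119789124, 0.2232522964477539), (0.09750436246395111, 0.011284923180937767), 87.97303009033203)
```

View pics/crop1.png

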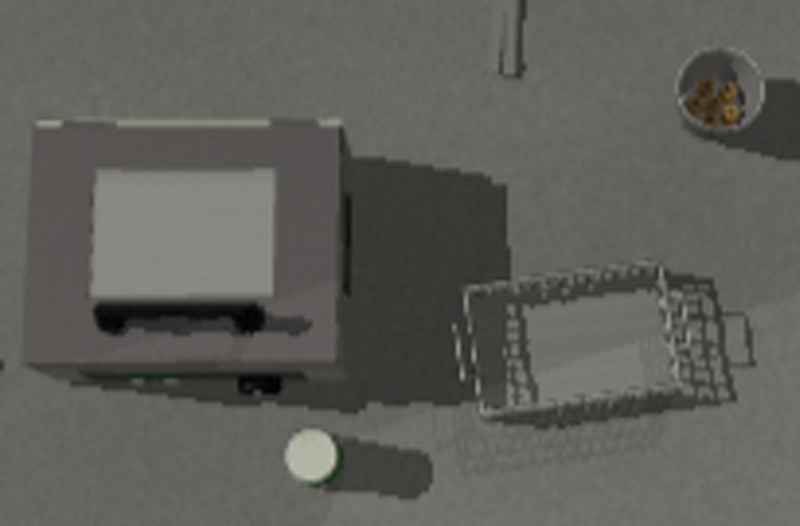

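The crop confirms it: the cup at crop (720,90) is grey with brass hexagons inside. The basket's long axis is turned about 6°, and the cleaner is nearly square to the world axes. To plan reach, I'll test whether the arm's kinematics match a known layout.

Run:
```python
from h import *
s=get_state();q=s['q']
def fk(q):
    T=np.eye(4)
    for (al,a,d),t in zip([(0,0,.267),(-90,0,0),(90,0,.293),(90,.0525,0),(90,.0775,.3425),(90,0,0),(-90,.076,.097)],q):
        A=np.eye(4);A[:3,:3]=R.from_euler('x',al,degrees=True).as_matrix();A[0,3]=a
        B=np.eye(4);B[:3,:3]=R.from_euler('z',t).as_matrix();B[2,3]=d
        T=T@A@B
    return T
T=fk(q);p=s['tool_pos'];print(T.round(4));print(np.hypot(*T[:2,3]),np.hypot(*p[:2]),p, R.from_quat(s['eef_rot']).as_matrix().round(3))
import plant;print([x for x in dir(plant) if x[0]!='_'])
P=cloud('top')
for n,u,v in[('brown1',414,171),('brown2',449,175)]:
    m=(P[...,2]>.045)&(P[...,2]<.08);k=np.zeros_like(m);k[v-20:v+20,u-17:u+17]=1;m&=k
    w=P[m];print(n,cv2.minEnclosingCircle(w[:,:2].astype(np.float32)))
```

```text
[[ 0.2431 -0.97   -0.0014  0.0766]
 [-0.9699 -0.2431  0.0106 -0.6092]
 [-0.0106 -0.0012 -0.9999  0.2069]
 [ 0.      0.      0.      1.    ]]
0.61400459066282 0.6244573418631137 [0.15260419 0.60552369 0.23801697] [[ 0.244  0.97  -0.   ]
 [ 0.97  -0.244 -0.002]
 [-0.002  0.    -1.   ]]
['Unreachable', 'camera_model', 'finish_job', 'get_state', 'snapshot']
brown1 ((0.6158497333526611, -0.25575411319732666), 0.031056316569447517)
brown2 ((0.6010113954544067, -0.351949006319046), 0.03185475990176201)
```

apply_moves:
  series:
    - {"x":-0.05,"y":0.05,"z":-0.02,"fingers":0.75}
    - {"x":-0.05,"y":0.05,"z":-0.02,"fingers":0.75}
    - {"x":-0.05,"y":0.05,"z":-0.02,"fingers":0.75}
    - {"x":-0.05,"y":0.05,"z":-0.02,"fingers":0.75}
    - {"x":-0.05,"y":0.05,"z":-0.02,"fingers":0.75}
    - {"x":-0.05,"y":0.05,"z":0,"fingers":0.75}
    - {"x":-0.05,"y":0.05,"z":0,"fingers":0.75}
    - {"x":-0.05,"y":0.05,"z":0,"fingers":0.75}

```text
schema error: expected keys x, y, z, wx, wy, wz, fingers
```

```bash
cat >> h.py <<'E'
import json
def log():
    s=get_state(); open('log.jsonl','a').write(json.dumps([list(s['q']),list(s['tool_pos']),list(s['eef_rot'])])+'\n')
    Rm=R.from_quat(s['eef_rot']).as_matrix()
    print('t',s['clock'],'q',s['q'].round(3),'p',s['tool_pos'].round(4),'F',s['contact_force'].round(1),'op',round(s['opening']*88,1));print(Rm.round(3)); return s,Rm
E
echo '[[-1.2902263,0.68987119,-0.19449164,1.56620472,0.15734009,0.90249211,-0.21510022],[0.15260419,0.60552369,0.23801697],[0.788733143,0.61473523,-0.000570286,0.000549121]]' > log.jsonl
python3 -c "
from h import *
log()"
```

```text
t 0.1 q [-1.29   0.69  -0.194  1.566  0.157  0.902 -0.215] p [0.1526 0.6055 0.238 ] F [-0.5 -0.6  0.1] op 87.8
[[ 0.244  0.97  -0.   ]
 [ 0.97  -0.244 -0.002]
 [-0.002  0.    -1.   ]]
```

apply_moves:
  series:
    - {"x":-0.05,"y":0.05,"z":-0.02,"wx":0,"wy":0,"wz":0,"fingers":0.75}
    - {"x":-0.05,"y":0.05,"z":-0.02,"wx":0,"wy":0,"wz":0,"fingers":0.75}
    - {"x":-0.05,"y":0.05,"z":-0.02,"wx":0,"wy":0,"wz":0,"fingers":0.75}
    - {"x":-0.05,"y":0.05,"z":-0.02,"wx":0,"wy":0,"wz":0,"fingers":0.75}
    - {"x":-0.05,"y":0.05,"z":-0.02,"wx":0,"wy":0,"wz":0,"fingers":0.75}
    - {"x":-0.05,"y":0.05,"z":0,"wx":0,"wy":0,"wz":0,"fingers":0.75}
    - {"x":-0.05,"y":0.05,"z":0,"wx":0,"wy":0,"wz":0,"fingers":0.75}
    - {"x":-0.05,"y":0.05,"z":0,"wx":0,"wy":0,"wz":0,"fingers":0.75}

```text
clock: 1.1
tool_pos: [0.3894, 0.2088, 0.318]
eef_rot: [0.786, 0.618, -0.002, 0.001]
contact_force: [-0.1, 0.2, 0.5]
opening: 0.876
```

```bash
python3 -c "
from h import *
log()"
```

```text
t 1.1 q [-0.442  0.344 -0.216  1.971  0.1    0.839  0.62 ] p [0.3894 0.2088 0.318 ] F [-0.1  0.2  0.5] op 77.1
[[ 0.236  0.972 -0.002]
 [ 0.972 -0.236 -0.003]
 [-0.004 -0.001 -1.   ]]
```

apply_moves:
  series:
    - {"x":-0.055,"y":0.045,"z":0,"wx":0,"wy":0,"wz":0,"fingers":0.7}
    - {"x":-0.055,"y":0.045,"z":0,"wx":0,"wy":0,"wz":0,"fingers":0.7}
    - {"x":-0.055,"y":0.045,"z":0,"wx":0,"wy":0,"wz":0.05,"fingers":0.7}
    - {"x":-0.055,"y":0.04,"z":0,"wx":0,"wy":0,"wz":0.05,"fingers":0.7}
    - {"x":0,"y":0,"z":0,"wx":0,"wy":0,"wz":0.05,"fingers":0.7}
    - {"x":0,"y":0,"z":0,"wx":-0.05,"wy":0,"wz":0,"fingers":0.7}
    - {"x":0,"y":0,"z":0,"wx":-0.05,"wy":0,"wz":0,"fingers":0.7}
    - {"x":0,"y":0,"z":0,"wx":-0.05,"wy":0,"wz":0,"fingers":0.7}

```text
clock: 2.1
tool_pos: [0.4805, -0.0166, 0.317]
eef_rot: [0.893, 0.391, 0.086, 0.206]
contact_force: [0.3, -0.7, -0.5]
opening: 0.851
```

```bash
python3 -c "
from h import *
log()"
```

```text
t 2.1 q [-0.565  0.325  0.32   2.182  0.631  0.495  0.015] p [ 0.4805 -0.0166  0.317 ] F [ 0.3 -0.7 -0.5] op 74.9
[[ 0.68   0.662  0.315]
 [ 0.733 -0.61  -0.301]
 [-0.007  0.436 -0.9  ]]
```

apply_moves:
  series:
    - {"x":0,"y":0,"z":0,"wx":-0.048,"wy":0,"wz":0,"fingers":0.7}
    - {"x":0,"y":0,"z":0,"wx":-0.048,"wy":0,"wz":0,"fingers":0.7}
    - {"x":0,"y":0,"z":0,"wx":-0.048,"wy":0,"wz":0,"fingers":0.7}
    - {"x":0,"y":0,"z":0,"wx":-0.048,"wy":0,"wz":0,"fingers":0.7}

```text
clock: 2.6
tool_pos: [0.4841, -0.0288, 0.3134]
eef_rot: [0.844, 0.362, 0.141, 0.37]
contact_force: [0.8, -0.5, 1.0]
opening: 0.847
```

```bash
cat >> h.py <<'E'
def fk(q,P):
    d1,d3,a3,d5,a4,a6,d7,dx,dy=P
    q=np.array(q)*[-1,1,-1,1,-1,1,-1]
    T=np.eye(4)
    for (al,a,d),t in zip([(0,0,d1),(-90,0,0),(90,0,d3),(90,a3,0),(90,a4,d5),(90,0,0),(-90,a6,d7)],q):
        A=np.eye(4);A[:3,:3]=R.from_euler('x',al,degrees=True).as_matrix();A[0,3]=a
        B=np.eye(4);B[:3,:3]=R.from_euler('z',t).as_matrix();B[2,3]=d
        T=T@A@B
    T[:2,3]+=[dx,dy]
    return T
E
cat > fit.py <<'E'
from h import *
from scipy.optimize import least_squares
D=[json.loads(l) for l in open('log.jsonl')]
def res(P): return np.concatenate([fk(q,P)[:3,3]-p for q,p,_ in D])
r=least_squares(lambda P:np.concatenate([res(P),1e-3*(P-x0)]),x0:=np.array([.267,.293,.0525,.3425,.0775,.076,.25,0,0]))
if __name__=='__main__':
    print(r.x.round(4),np.abs(res(r.x)).max())
    for q,p,o in D: print((R.from_matrix(fk(q,r.x)[:3,:3]).inv()*R.from_quat(o)).as_rotvec().round(3))
E
python3 -c "
from h import *
log()"; python3 fit.py
```

```text
t 2.6 q [-1.036  0.54   0.784  2.4    1.568  0.372 -1.085] p [ 0.4841 -0.0288  0.3134] F [ 0.8 -0.5  1. ] op 74.5
[[ 0.698  0.507  0.506]
 [ 0.716 -0.463 -0.523]
 [-0.031  0.727 -0.686]]
[ 0.1302  0.2586  0.8537 -0.3549  0.4095 -0.1335  0.0897  0.0167 -0.0645] 0.033720522839535305
[0.001 0.009 0.001]
[0.001 0.009 0.001]
[ 0.506 -0.618 -0.059]
[ 0.65  -0.978 -0.343]
[ 0.717 -1.368 -0.603]
```

Run:
```python
from h import *
import itertools
D=[json.loads(l) for l in open('log.jsonl')]
out=[]
for al in itertools.product([90,-90],repeat=6):
  for s in itertools.product([1,-1],repeat=7):
    A=[R.identity()]+[R.from_euler('x',a,degrees=True) for a in al]
    M=[]
    for q,p,o in D:
        T=R.identity()
        for a,t,k in zip(A,q,s): T=T*a*R.from_euler('z',k*t)
        M.append(T.inv()*R.from_quat(o))
    # allow constant tool & fixed base yaw 0
    e=max((M[0].inv()*m).magnitude() for m in M)
    out.append((e,al,s,M[0].as_rotvec().round(2)))
out.sort(key=lambda t:t[0])
for o in out[:6]: print(o)
```

```text
(1.2294601602158917e-08, (-90, -90, -90, 90, -90, 90), (-1, 1, 1, -1, 1, -1, 1), array([0.  , 3.14, 0.  ]))
(1.2294601661484155e-08, (-90, 90, -90, -90, -90, 90), (-1, 1, -1, 1, 1, -1, 1), array([0.  , 3.14, 0.  ]))
(1.2294601694866486e-08, (-90, 90, 90, -90, -90, -90), (-1, 1, -1, -1, -1, 1, 1), array([0.  , 3.14, 0.  ]))
(1.2294601707837886e-08, (-90, 90, 90, -90, -90, 90), (-1, 1, -1, -1, -1, 1, -1), array([-0.  ,  0.  , -3.14]))
(1.2294601711779046e-08, (90, -90, -90, -90, -90, 90), (-1, -1, -1, 1, 1, -1, 1), array([0.  , 3.14, 0.  ]))
(1.2294601730150387e-08, (-90, -90, -90, 90, -90, -90), (-1, 1, 1, -1, 1, -1, -1), array([-0.  ,  0.  , -3.14]))
```

```bash
cat > kin.py <<'E'
from h import *
AL=[0,-90,90,90,-90,-90,90];S=[-1,1,-1,-1,-1,1,-1]
AX=[R.from_euler('x',a,degrees=True) for a in AL]
BAS=[(1,2),(3,0),(3,2),(4,0),(4,1),(5,2),(6,0),(6,1),(7,2)]
def rots(q):
    T=R.identity();o=[T]
    for a,t,k in zip(AX,q,S): T=T*a*R.from_euler('z',k*t);o.append(T)
    return o
def cols(q):
    r=rots(q); return np.array([r[i].as_matrix()[:,j] for i,j in BAS]).T
D=[json.loads(l) for l in open('log.jsonl')]
M=np.vstack([cols(q) for q,_,_ in D]);b=np.concatenate([p for _,p,_ in D])
L,_,rk,sv=np.linalg.lstsq(M,b,rcond=1e-4)
def fkp(q):
    r=rots(q); return cols(q)@L, (r[-1]*R.from_euler('z',np.pi))
LO=np.array([-3.01,-.46,-1.47,.13,-1,.04,-2.66]);HI=np.array([3.01,2.08,1.51,2.56,4.14,2.09,2.66])
from scipy.optimize import least_squares
def ik(pos,Rm,q0,n=6):
    best=None;rng=np.random.default_rng(0);Rt=R.from_matrix(Rm)
    def f(q):
        p,r=fkp(q); return np.concatenate([(p-pos)*5,(Rt.inv()*r).as_rotvec(),1e-3*(q-q0)])
    for k in range(n):
        s=np.clip(q0 if k==0 else rng.uniform(LO,HI),LO+.05,HI-.05)
        o=least_squares(f,s,bounds=(LO+.03,HI-.03))
        if best is None or o.cost<best.cost-1e-6: best=o
        if best.cost<1e-4 and k>=1: break
    p,r=fkp(best.x); return best.x,np.linalg.norm(p-pos),(Rt.inv()*r).magnitude()
def pose(psi,p,roll=0):
    "heading psi, p below horizontal, roll about tool z (deg); x left, y up at roll 0"
    psi,p=np.radians([psi,p]);h=np.array([np.cos(psi),np.sin(psi),0]);u=np.array([0,0,1.])
    z=h*np.cos(p)-u*np.sin(p);x=np.array([-np.sin(psi),np.cos(psi),0]);y=np.cross(z,x)
    return np.c_[x,y,z]@R.from_euler('z',roll,degrees=True).as_matrix()
if __name__=='__main__':
    print(L.round(4),rk,sv.round(3),np.abs(M@L-b).max())
    q0=np.array(D[-1][0]);C=np.array([.611,-.146,.033])
    for psi in(-60,-40,-20,0):
        for p in(20,30,40):
            Rm=pose(psi,p);q,e,a=ik(C+.019*Rm[:,2],Rm,q0);print('cup',psi,p,q.round(2),round(e,3),round(a,2))
E
python3 kin.py
```

```text
[ 0.3262 -0.0931  0.6548 -0.0419  0.1632  0.1632 -0.0093 -0.238   0.238 ] 7 [5.248 3.833 1.417 0.608 0.514 0.304 0.175 0.    0.   ] 0.0451268757053373
cup -60 20 [-0.64  1.52  0.36  2.36  2.02  1.   -2.44] 0.0 0.0
cup -60 30 [-0.52  1.37  0.25  2.41  2.13  1.   -2.35] 0.0 0.0
cup -60 40 [-0.39  1.22  0.16  2.4   2.2   0.92 -2.21] 0.0 0.0
cup -40 20 [-0.85  1.96  1.46  2.53  3.4   0.96  2.63] 0.014 0.16
cup -40 30 [-0.59  1.46  0.62  2.53  2.65  1.03 -2.63] 0.015 0.17
cup -40 40 [-0.47  1.29  0.74  2.53  3.07  0.93 -2.63] 0.012 0.13
cup -20 20 [-0.44  1.89 -0.25  2.53  1.65  2.06 -2.63] 0.037 0.41
cup -20 30 [-0.46  1.3   0.77  2.53  3.14  1.01 -2.46] 0.036 0.4
cup -20 40 [-0.07  1.06  0.34  2.53  3.14  0.98 -1.96] 0.025 0.29
cup 0 20 [ 1.35  2.05 -1.3   2.53  3.21  0.99  0.36] 0.028 0.32
cup 0 30 [ 1.09  1.48 -0.96  2.53  3.14  0.99 -0.34] 0.029 0.33
cup 0 40 [ 0.76  1.16 -0.58  2.53  3.14  0.97 -0.86] 0.022 0.25
```

apply_moves:
  series:
    - {"x":0.005,"y":-0.033,"z":0.074,"wx":0,"wy":0,"wz":0,"fingers":0.7}

```text
clock: 2.72
tool_pos: [0.4954, -0.0372, 0.2863]
eef_rot: [0.84, 0.363, 0.14, 0.378]
contact_force: [1.3, -0.1, 0.7]
opening: 0.852
```

```bash
python3 -c "
from h import *
log()"
```

```text
t 2.725 q [-0.942  0.61   0.696  2.42   1.817  0.401 -1.36 ] p [ 0.4954 -0.0372  0.2863] F [ 1.3 -0.1  0.7] op 75.0
[[ 0.697  0.504  0.51 ]
 [ 0.716 -0.45  -0.533]
 [-0.039  0.737 -0.675]]
```

apply_moves:
  series:
    - {"x":0.005,"y":-0.033,"z":0.074,"wx":-0.02,"wy":0,"wz":0,"fingers":0.7}

```text
clock: 2.85
tool_pos: [0.5085, -0.0521, 0.2516]
eef_rot: [0.829, 0.358, 0.143, 0.405]
contact_force: [1.3, -0.9, 0.5]
opening: 0.849
```

```bash
python3 -c "
from h import *
log()"
```

```text
t 2.85 q [-0.819  0.714  0.539  2.451  2.016  0.552 -1.634] p [ 0.5085 -0.0521  0.2516] F [ 1.3 -0.9  0.5] op 74.7
[[ 0.703  0.478  0.528]
 [ 0.71  -0.416 -0.569]
 [-0.052  0.774 -0.631]]
```

apply_moves:
  series:
    - {"x":-0.05,"y":0,"z":0,"wx":0,"wy":0.05,"wz":0.0,"fingers":0.7}

```text
clock: 2.98
tool_pos: [0.5056, -0.0529, 0.2167]
eef_rot: [0.819, 0.386, 0.123, 0.406]
contact_force: [-0.5, -0.9, -0.7]
opening: 0.854
```

```bash
python3 -c "
from h import *
log()"
python3 - <<'E'
import kin
from kin import *
import itertools
allb=[(i,j) for i in range(8) for j in range(3)]
full=np.vstack([np.hstack([r.as_matrix() for r in rots(q)]) for q,_,_ in D])
print(np.abs(full@np.linalg.lstsq(full,b,rcond=1e-6)[0]-b).max(),len(b))
base=[(1,2),(3,2),(5,2),(7,2)]
cand=[c for c in allb if c not in base]
out=[]
for k in (2,3,4):
  for e in itertools.combinations(cand,k):
    c=[3*i+j for i,j in base+list(e)]
    s=np.linalg.lstsq(full[:,c],b,rcond=1e-6)[0];out.append((np.abs(full[:,c]@s-b).max(),base+list(e),s.round(4)))
  out.sort(key=lambda t:t[0])
  for o in out[:4]: print(o)
E
```

```text
t 2.975 q [-0.656  0.749  0.261  2.465  1.955  0.727 -1.577] p [ 0.5056 -0.0529  0.2167] F [-0.5 -0.9 -0.7] op 75.1
[[ 0.671  0.533  0.516]
 [ 0.733 -0.372 -0.57 ]
 [-0.112  0.76  -0.64 ]]
2.6043313339219054e-09 24
(np.float64(0.00015039831561706324), [(1, 2), (3, 2), (5, 2), (7, 2), (2, 2), (3, 1)], array([ 0.3462,  0.5639,  0.3446,  0.3258, -0.0191, -0.0269]))
(np.float64(0.00015039831561719508), [(1, 2), (3, 2), (5, 2), (7, 2), (2, 2), (4, 2)], array([ 0.3462,  0.5639,  0.3446,  0.3258, -0.0191,  0.0269]))
(np.float64(0.00015039831561733386), [(1, 2), (3, 2), (5, 2), (7, 2), (1, 1), (4, 2)], array([ 0.3462,  0.5639,  0.3446,  0.3258, -0.0191,  0.0269]))
(np.float64(0.0001503983156174657), [(1, 2), (3, 2), (5, 2), (7, 2), (1, 1), (3, 1)], array([ 0.3462,  0.5639,  0.3446,  0.3258, -0.0191, -0.0269]))
(np.float64(3.737019915739381e-09), [(1, 2), (3, 2), (5, 2), (7, 2), (2, 2), (4, 2), (6, 2)], array([ 3.469e-01,  5.634e-01,  3.448e-01,  3.261e-01, -1.880e-02,
        2.690e-02, -4.000e-04]))
(np.float64(3.737019943494957e-09), [(1, 2), (3, 2), (5, 2), (7, 2), (1, 1), (3, 1), (5, 1)]
[... 647 characters left out ...]
 -1.880e-02,
        0.000e+00, -2.690e-02, -4.000e-04]))
(np.float64(3.408935994597684e-09), [(1, 2), (3, 2), (5, 2), (7, 2), (1, 1), (3, 0), (4, 2), (5, 1)], array([ 3.469e-01,  5.634e-01,  3.448e-01,  3.261e-01, -1.880e-02,
        0.000e+00,  2.690e-02, -4.000e-04]))
(np.float64(3.4089360778644107e-09), [(1, 2), (3, 2), (5, 2), (7, 2), (2, 2), (3, 0), (4, 2), (5, 1)], array([ 3.469e-01,  5.634e-01,  3.448e-01,  3.261e-01, -1.880e-02,
        0.000e+00,  2.690e-02, -4.000e-04]))
(np.float64(3.408936133375562e-09), [(1, 2), (3, 2), (5, 2), (7, 2), (1, 1), (3, 0), (4, 2), (6, 2)], array([ 3.469e-01,  5.634e-01,  3.448e-01,  3.261e-01, -1.880e-02,
        0.000e+00,  2.690e-02, -4.000e-04]))
```

```bash
cat > k2.py <<'E'
import kin
from kin import *
kin.BAS[:]=[(1,2),(3,2),(5,2),(7,2),(2,2),(4,2),(6,2)]
kin.L=np.linalg.lstsq(np.vstack([cols(q) for q,_,_ in D]),b,rcond=1e-6)[0]
E
cat > scan.py <<'E'
from k2 import *
q0=np.array(D[-1][0]);C=np.array([.611,-.146,.033])
for psi in(-100,-80,-60,-40,-20,0,20):
    for p in(20,30,40):
        Rm=pose(psi,p);q,e,a=ik(C+.019*Rm[:,2],Rm,q0,8)
        if e<.002 and a<.02: print('cup',psi,p,q.round(2))
up=np.array([0,0,1.])
for pg in(25,35):
  cl=pose(0,pg).T@up
  for psi in range(-150,151,30):
    for pp in(-20,0,20):
      for roll in(-150,-130,-110,110,130,150):
        Rm=pose(psi,pp,roll);c=Rm@cl
        tilt=np.degrees(np.arccos(c[2]))
        if not 118<tilt<135: continue
        bz=min((Rm@np.array([x,y,z]))[2] for x in(-.0935,.0935) for y in(-.0375,.0375) for z in(-.045,-.14))
        zg=max(.065-bz,.055+.035)
        m=np.array([.442,-.035,0]); d=c.copy();d[2]=0; 
        G=m-.04*d/np.linalg.norm(d)*1.0; G[2]=zg
        q,e,a=ik(G+.019*Rm[:,2],Rm,q0,5)
        if e<.002 and a<.02: print(pg,psi,pp,roll,'tilt',round(tilt),'c',c.round(2),'G',G.round(3),'wr',(G-.307*Rm[:,2]).round(2),q.round(2),flush=True)
E
timeout 500 python3 scan.py
```

```text
cup -100 20 [-0.3   1.37  0.06  1.41  1.    1.35 -1.22]
cup -100 30 [-0.25  1.28  0.01  1.49  0.99  1.22 -1.21]
cup -100 40 [-0.17  1.2  -0.05  1.55  0.99  1.09 -1.18]
cup -80 20 [-0.44  1.35  0.21  1.74  1.29  1.04 -1.45]
cup -80 30 [-0.38  1.26  0.18  1.79  1.32  0.9  -1.41]
cup -80 40 [-0.3   1.17  0.13  1.82  1.32  0.78 -1.34]
cup -60 20 [-0.51  1.39  0.3   2.02  1.84  0.97 -1.92]
cup -60 30 [-0.43  1.28  0.26  2.05  1.93  0.86 -1.86]
cup -60 40 [-0.34  1.18  0.22  2.05  1.99  0.71 -1.78]
cup -40 20 [-0.37  1.44  0.22  2.25  2.32  1.38 -2.15]
cup -40 30 [-0.27  1.31  0.15  2.26  2.43  1.24 -2.02]
cup -40 40 [-0.18  1.19  0.09  2.24  2.5   1.02 -1.88]
cup -20 20 [-0.16  1.51  0.23  2.37  2.77  1.81 -2.07]
cup -20 30 [-0.07  1.36  0.15  2.38  2.89  1.57 -1.9 ]
cup -20 40 [ 0.01  1.21  0.07  2.34  2.93  1.25 -1.76]
cup 0 20 [ 0.08  1.52  0.31  2.35  3.35  1.97 -1.75]
cup 0 30 [ 0.17  1.35  0.17  2.35  3.4   1.63 -1.6 ]
cup 0 40 [ 0.21  1.2   0.07  2.31  3.38  1.25 -1.54]
cup 20 20 [ 0.32  1.43  0.28  2.18  3.91  1.74 -1.47]
cup 20 30 [ 0.35  1.3   0.2   2.2   3.89  1.43 -1.47]
cup 2
[... 10042 characters left out ...]
  0.43  1.38  0.58]
35 150 -20 -130 tilt 134 c [-0.   -0.72 -0.69] G [0.442 0.005 0.203] wr [ 0.69 -0.14  0.1 ] [ 0.57  1.69 -1.1   1.22 -0.21  2.06 -0.5 ]
35 150 0 -130 tilt 122 c [ 0.18 -0.83 -0.53] G [0.433 0.004 0.161] wr [ 0.7  -0.15  0.16] [ 0.56  1.55 -1.    1.26 -0.    1.92 -0.3 ]
35 150 0 130 tilt 122 c [ 0.81  0.26 -0.53] G [ 0.404 -0.047  0.161] wr [ 0.67 -0.2   0.16] [ 0.75  1.75 -1.44  1.31  0.23  2.02  1.06]
35 150 20 -150 tilt 118 c [ 0.47 -0.75 -0.47] G [ 0.421 -0.001  0.124] wr [ 0.67 -0.15  0.23] [ 0.62  1.47 -1.09  1.42  0.26  1.68  0.02]
35 150 20 150 tilt 118 c [ 0.88 -0.04 -0.47] G [ 0.402 -0.033  0.124] wr [ 0.65 -0.18  0.23] [ 0.74  1.6  -1.36  1.45  0.43  1.8   0.84]
```

```bash
cat >> k2.py <<'E'
def plan(G,Rm,chk=True):
    s=get_state();R0=R.from_quat(s['eef_rot']);tp=np.asarray(G)+.019*Rm[:,2]
    d=R0.inv().apply(tp-s['tool_pos'])/.8;w=(R0.inv()*R.from_matrix(Rm)).as_rotvec()/np.pi
    print('t',round(s['clock'],2),'F',s['contact_force'].round(1),'op mm',round(s['opening']*88,1),'q',s['q'].round(2))
    print('d',d.round(4),'w',w.round(4),'rows>=',round(max(np.linalg.norm(d)/.078,np.linalg.norm(w)*180/10.7),1),'G now',(s['tool_pos']-.019*R0.as_matrix()[:,2]).round(4))
    if chk: q,e,a=ik(tp,Rm,s['q'],3);print('ik',q.round(2),round(e,4),round(a,3))
E
python3 - <<'E'
from k2 import *
Rm=pose(-48,35);C=np.array([.611,-.146,.033]);plan(C-.11*Rm[:,2],Rm)
E
```

```text
t 2.98 F [-0.5 -0.9 -0.7] op mm 75.1 q [-0.66  0.75  0.26  2.47  1.96  0.73 -1.58]
d [ 0.0304 -0.0704  0.1678] w [-0.0265 -0.0026  0.0469] rows>= 2.4 G now [ 0.4958 -0.0421  0.2288]
ik [-0.47  1.12  0.13  2.36  2.15  1.   -2.  ] 0.0 0.0
```

apply_moves:
  series:
    - {"x":0.008,"y":-0.018,"z":0.042,"wx":-0.009,"wy":0,"wz":0.016,"fingers":0.7}
    - {"x":0.008,"y":-0.018,"z":0.042,"wx":-0.009,"wy":0,"wz":0.016,"fingers":0.7}
    - {"x":0.008,"y":-0.018,"z":0.042,"wx":-0.009,"wy":0,"wz":0.016,"fingers":0.7}
    - {"x":0.007,"y":-0.017,"z":0.04,"wx":0,"wy":0,"wz":0,"fingers":0.7}

```text
clock: 3.48
tool_pos: [0.5695, -0.0874, 0.0813]
eef_rot: [0.83, 0.317, 0.172, 0.425]
contact_force: [0.8, 0.1, 0.2]
opening: 0.851
```

Run:
```python
from k2 import *
Rm=pose(-48,35);C=np.array([.611,-.146,.033]);plan(C-.11*Rm[:,2],Rm)
plan(C,Rm)
```

```text
t 3.48 F [0.8 0.1 0.2] op mm 74.9 q [-0.46  1.12  0.13  2.34  2.17  0.99 -2.  ]
d [-0.0103  0.0017 -0.0062] w [-0.0023 -0.0042 -0.003 ] rows>= 0.2 G now [ 0.5589 -0.0761  0.0923]
ik [-0.47  1.12  0.14  2.36  2.15  1.   -2.  ] 0.0 0.0
t 3.48 F [0.8 0.1 0.2] op mm 74.9 q [-0.46  1.12  0.13  2.34  2.17  0.99 -2.  ]
d [-0.0121  0.0027  0.1313] w [-0.0023 -0.0042 -0.003 ] rows>= 1.7 G now [ 0.5589 -0.0761  0.0923]
ik [-0.31  1.24  0.18  2.18  2.3   0.98 -1.96] 0.0 0.0
```

apply_moves:
  series:
    - {"x":-0.011,"y":0.002,"z":0,"wx":-0.002,"wy":-0.004,"wz":-0.003,"fingers":0.7}
    - {"x":0,"y":0,"z":0.025,"wx":0,"wy":0,"wz":0,"fingers":0.7}
    - {"x":0,"y":0,"z":0.025,"wx":0,"wy":0,"wz":0,"fingers":0.7}

```text
clock: 3.85
tool_pos: [0.5856, -0.1191, 0.0584]
eef_rot: [0.828, 0.319, 0.165, 0.431]
contact_force: [0.3, -0.3, -0.1]
opening: 0.85
```

Run:
```python
from k2 import *
Rm=pose(-48,35);C=np.array([.611,-.146,.033])
plan(C,Rm)
im,d=snap('wrist');save('wrist1.png',im)
```

```text
t 3.85 F [ 0.3 -0.3 -0.1] op mm 74.8 q [-0.4   1.17  0.15  2.3   2.23  1.   -1.99]
d [0.0011 0.0006 0.0798] w [-0.0005 -0.0001  0.0007] rows>= 1.0 G now [ 0.5752 -0.1076  0.0693]
ik [-0.31  1.24  0.18  2.18  2.3   0.98 -1.96] 0.0 0.0
```

View pics/wrist1.png

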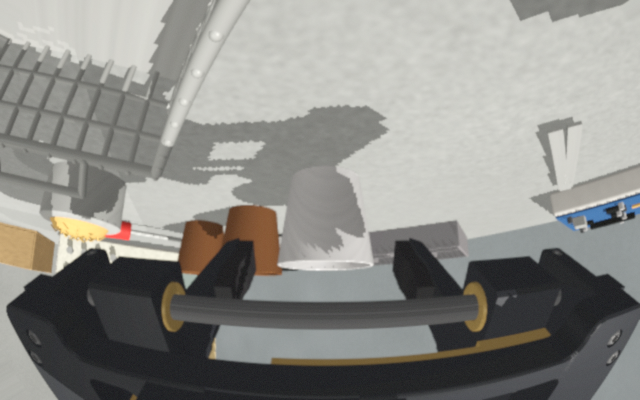

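Wrist view (picture is upside down): the grey cup at (325,220) sits midway between the fingertips at (245,260) and (400,260). The brown cups at (200,245) and (252,240) are clear of the fingers.

Run:
```python
from k2 import *
s=get_state();c=np.array(camera_model('wrist')['world_from_camera'])[:3,3]
print(c, R.from_quat(s['eef_rot']).inv().apply(c-s['tool_pos']))
```

```text
[0.47686989 0.00129427 0.0783396 ] [ 0.00026667 -0.07762277 -0.1464966 ]
```

Run:
```python
from k2 import *
Rm=pose(-54,36);C=np.array([.611,-.146,.034])
plan(C-.064*Rm[:,2],Rm);plan(C,Rm,False)
```

```text
t 3.9 F [ 1.7 -1.1 -0.6] op mm 75.0 q [-0.39  1.17  0.16  2.29  2.23  1.   -1.99]
d [ 0.0067  0.0015 -0.0034] w [ 0.0057 -0.0266  0.0195] rows>= 0.6 G now [ 0.5762 -0.1097  0.0688]
ik [-0.43  1.14  0.18  2.21  2.06  0.87 -1.89] 0.0 0.0
t 3.9 F [ 1.7 -1.1 -0.6] op mm 75.0 q [-0.39  1.17  0.16  2.29  2.23  1.   -1.99]
d [ 0.0001 -0.0002  0.0763] w [ 0.0057 -0.0266  0.0195] rows>= 1.0 G now [ 0.5762 -0.1097  0.0688]
```

apply_moves:
  series:
    - {"x":0.007,"y":0.0015,"z":-0.003,"wx":0.006,"wy":-0.027,"wz":0.0195,"fingers":0.7}
    - {"x":0,"y":0,"z":0.025,"wx":0,"wy":0,"wz":0,"fingers":0.7}
    - {"x":0,"y":0,"z":0.025,"wx":0,"wy":0,"wz":0,"fingers":0.7}

```text
clock: 4.28
tool_pos: [0.6097, -0.1456, 0.0372]
eef_rot: [0.848, 0.274, 0.139, 0.432]
contact_force: [-1.0, 0.5, -0.1]
opening: 0.848
```

Run:
```python
from k2 import *
Rm=pose(-54,36);C=np.array([.611,-.146,.034])
plan(C,Rm,False)
```

```text
t 4.28 F [-1.   0.5 -0.1] op mm 74.6 q [-0.37  1.19  0.2   2.16  2.12  0.86 -1.9 ]
d [ 0.001  -0.0024  0.0272] w [-0.      0.0009 -0.0007] rows>= 0.3 G now [ 0.6008 -0.1331  0.0483]
```

Now advance the last 21 mm and pinch at 60 N.

apply_moves:
  force: 60
  series:
    - {"x":0.001,"y":-0.002,"z":0.014,"wx":0,"wy":0,"wz":0,"fingers":0.7}
    - {"x":0,"y":0,"z":0.013,"wx":0,"wy":0,"wz":0,"fingers":0.7}
    - {"x":0,"y":0,"z":0,"wx":0,"wy":0,"wz":0,"fingers":0}
    - {"x":0,"y":0,"z":0,"wx":0,"wy":0,"wz":0,"fingers":-0.5}
    - {"x":0,"y":0,"z":0,"wx":0,"wy":0,"wz":0,"fingers":-0.5}

```text
clock: 4.9
tool_pos: [0.6185, -0.163, 0.0208]
eef_rot: [0.848, 0.274, 0.137, 0.433]
contact_force: [-0.3, -0.9, 0.2]
opening: 0.612
```

Run:
```python
from k2 import *
Rm=pose(-54,36);C=np.array([.611,-.146,.034])
plan(C,Rm,False);plan(C+[-.04,0.02,.17],Rm)
im,d=snap('wrist');save('wrist2.png',im[80:380,100:540])
```

```text
t 4.9 F [-0.3 -0.9  0.2] op mm 53.9 q [-0.34  1.22  0.2   2.12  2.15  0.86 -1.9 ]
d [ 0.0048  0.     -0.0044] w [-0.0001  0.0024 -0.    ] rows>= 0.1 G now [ 0.6096 -0.1505  0.032 ]
t 4.9 F [-0.3 -0.9  0.2] op mm 53.9 q [-0.34  1.22  0.2   2.12  2.15  0.86 -1.9 ]
d [-0.0222  0.1427 -0.1693] w [-0.0001  0.0024 -0.    ] rows>= 2.9 G now [ 0.6096 -0.1505  0.032 ]
ik [-0.47  0.86  0.31  2.28  2.    0.72 -1.67] 0.0 0.0
```

View pics/wrist2.png

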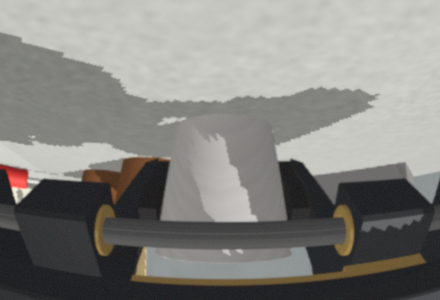

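The crop shows the cup at (220,180), squarely between both pads. Opening is 53.9 mm, which matches its mid-height diameter. Now I'll lift.

apply_moves:
  series:
    - {"x":0,"y":0.02,"z":-0.014,"wx":0,"wy":0,"wz":0,"fingers":-0.5}
    - {"x":0,"y":0.032,"z":-0.024,"wx":0,"wy":0,"wz":0,"fingers":-0.5}
    - {"x":-0.005,"y":0.036,"z":-0.042,"wx":0,"wy":0,"wz":0,"fingers":-0.5}
    - {"x":-0.01,"y":0.036,"z":-0.042,"wx":0,"wy":0,"wz":0,"fingers":-0.5}
    - {"x":-0.01,"y":0.02,"z":-0.042,"wx":0,"wy":0,"wz":0,"fingers":-0.5}

```text
clock: 5.58
tool_pos: [0.5788, -0.14, 0.1917]
eef_rot: [0.849, 0.276, 0.135, 0.429]
contact_force: [-0.0, 0.5, -1.0]
opening: 0.615
```

```bash
cat > pour.py <<'E'
from k2 import *
import sys
# path to pour
cl=pose(0,36).T@np.array([0,0,1.])
def tgt(psi,pp,roll,m=np.array([.44,-.045]),z=.165):
    Rm=pose(psi,pp,roll);c=Rm@cl
    G=np.r_[m-.028*c[:2],z];return G,Rm,c
if __name__=='__main__':
    for a in [(-56,20,-30),(-60,0,-60),(-60,0,-100),(-60,0,-140),(-64,0,-140)]:
        G,Rm,c=tgt(*a);q,e,an=ik(G+.019*Rm[:,2],Rm,get_state()['q'],3)
        bz=min((G+Rm@np.array([x,y,z]))[2] for x in(-.0935,.0935) for y in(-.0375,.0375) for z in(-.045,-.14))
        lip=G[2]+.028*c[2]-.031*np.sqrt(1-c[2]**2)
        cam=G+Rm@np.array([0,-.078,-.1275])
        print(a,'tilt',np.degrees(np.arccos(c[2])).round(),'c',c.round(2),'G',G.round(3),q.round(2),round(e,4),round(an,3),'bodyz',round(bz,3),'lip',round(lip,3),'cam',cam.round(3))
E
python3 pour.py
python3 - <<'E'
from pour import *
G,Rm,c=tgt(-60,10,-50,z=.2);plan(G,Rm)
E
```

```text
(-56, 20, -30) tilt 31.0 c [0.16 0.49 0.86] G [ 0.436 -0.059  0.165] [-0.21  1.35 -0.91  2.53  1.34  2.06 -1.64] 0.0002 0.002 bodyz 0.106 lip 0.173 cam [0.323 0.038 0.145]
(-60, 0, -60) tilt 66.0 c [0.31 0.86 0.4 ] G [ 0.431 -0.069  0.165] [-0.98  1.5   0.34  2.42  1.47  1.04 -1.2 ] 0.0 0.0 bodyz 0.065 lip 0.148 cam [0.309 0.008 0.126]
(-60, 0, -100) tilt 98.0 c [ 0.4   0.91 -0.14] G [ 0.429 -0.07   0.165] [-0.98  1.5   0.35  2.43  1.48  1.03 -0.51] 0.0 0.0 bodyz 0.066 lip 0.13 cam [0.299 0.002 0.179]
(-60, 0, -140) tilt 128.0 c [ 0.16  0.77 -0.62] G [ 0.436 -0.067  0.165] [-0.98  1.49  0.34  2.41  1.47  1.04  0.22] 0.0 0.0 bodyz 0.076 lip 0.123 cam [0.328 0.019 0.225]
(-64, 0, -140) tilt 128.0 c [ 0.21  0.76 -0.62] G [ 0.434 -0.066  0.165] [-0.89  1.42  0.23  2.35  1.36  1.16  0.33] 0.0 0.0 bodyz 0.076 lip 0.123 cam [0.333 0.026 0.225]
t 5.58 F [-0.   0.5 -1. ] op mm 54.1 q [-0.47  0.86  0.32  2.28  2.    0.7  -1.66]
d [-0.0968 -0.0907 -0.1316] w [-0.1246 -0.0911 -0.2574] rows>= 5.0 G now [ 0.5699 -0.1276  0.203 ]
ik [-0.97  1.3   0.39  2.52  1.63  0.93 -1.34] 0.0 0.0
```

Run:
```python
from pour import *
G,Rm,c=tgt(-64,0,-60);plan([.52,-.10,.21],Rm)
```

```text
t 5.58 F [-0.   0.5 -1. ] op mm 54.1 q [-0.47  0.86  0.32  2.28  2.    0.7  -1.66]
d [-0.0345 -0.0177 -0.0618] w [-0.1552 -0.1521 -0.3012] rows>= 6.2 G now [ 0.5699 -0.1276  0.203 ]
ik [-0.81  1.32  0.44  2.25  1.5   1.09 -0.86] 0.0 0.0
```

apply_moves:
  series:
    - {"x":-0.004,"y":-0.001,"z":-0.008,"wx":-0.02,"wy":-0.02,"wz":-0.038,"fingers":-0.5}
    - {"x":-0.004,"y":-0.001,"z":-0.008,"wx":-0.02,"wy":-0.02,"wz":-0.038,"fingers":-0.5}
    - {"x":-0.004,"y":-0.001,"z":-0.008,"wx":-0.02,"wy":-0.02,"wz":-0.038,"fingers":-0.5}
    - {"x":-0.004,"y":-0.001,"z":-0.008,"wx":-0.02,"wy":-0.02,"wz":-0.038,"fingers":-0.5}
    - {"x":-0.004,"y":-0.001,"z":-0.008,"wx":-0.02,"wy":-0.02,"wz":-0.038,"fingers":-0.5}
    - {"x":-0.004,"y":-0.001,"z":-0.008,"wx":-0.02,"wy":-0.02,"wz":-0.038,"fingers":-0.5}
    - {"x":0,"y":0,"z":-0.008,"wx":-0.02,"wy":-0.02,"wz":-0.038,"fingers":-0.5}

```text
clock: 6.45
tool_pos: [0.5414, -0.1073, 0.2136]
eef_rot: [0.558, 0.466, -0.178, 0.663]
contact_force: [0.1, 0.4, -1.6]
opening: 0.617
```

Run:
```python
from pour import *
G,Rm,c=tgt(-64,0,-60);plan([.52,-.10,.21],Rm); G[2]=.175;plan(G,Rm)
```

```text
t 6.45 F [ 0.1  0.4 -1.6] op mm 54.3 q [-0.89  1.31  0.6   2.21  1.47  0.89 -0.83]
d [-0.008  -0.0187  0.0045] w [-0.015  -0.0118 -0.0284] rows>= 0.6 G now [ 0.5334 -0.0901  0.2147]
ik [-0.9   1.38  0.59  2.26  1.51  0.92 -0.86] 0.0 0.0
t 6.45 F [ 0.1  0.4 -1.6] op mm 54.3 q [-0.89  1.31  0.6   2.21  1.47  0.89 -0.83]
d [-0.0178 -0.1169 -0.0763] w [-0.015  -0.0118 -0.0284] rows>= 1.8 G now [ 0.5334 -0.0901  0.2147]
ik [-1.04  1.49  0.47  2.39  1.4   0.89 -1.05] 0.0 0.0
```

apply_moves:
  series:
    - {"x":-0.004,"y":-0.026,"z":-0.018,"wx":-0.008,"wy":-0.006,"wz":-0.014,"fingers":-0.5}
    - {"x":-0.004,"y":-0.026,"z":-0.018,"wx":-0.007,"wy":-0.006,"wz":-0.014,"fingers":-0.5}
    - {"x":-0.004,"y":-0.03,"z":-0.02,"wx":0,"wy":0,"wz":0,"fingers":-0.5}
    - {"x":-0.004,"y":-0.03,"z":-0.02,"wx":0,"wy":0,"wz":0,"fingers":-0.5}

```text
clock: 6.95
tool_pos: [0.4392, -0.0838, 0.1723]
eef_rot: [0.517, 0.486, -0.204, 0.675]
contact_force: [-0.0, -0.2, -2.2]
opening: 0.613
```

Run:
```python
from pour import *
G,Rm,c=tgt(-64,0,-60);plan(G,Rm)
G,Rm,c=tgt(-64,0,-100);plan(G,Rm)
a,_=snap('side');save('side2.png',cv2.resize(a[180:330,200:420],None,fx=3,fy=3))
```

```text
t 6.95 F [-0.  -0.2 -2.2] op mm 53.9 q [-1.04  1.48  0.46  2.39  1.4   0.9  -1.06]
d [ 0.0067 -0.0067  0.0012] w [ 0.0009 -0.003   0.0002] rows>= 0.1 G now [ 0.4308 -0.0667  0.1725]
ik [-1.04  1.5   0.45  2.37  1.39  0.9  -1.06] 0.0 0.0
t 6.95 F [-0.  -0.2 -2.2] op mm 53.9 q [-1.04  1.48  0.46  2.39  1.4   0.9  -1.06]
d [ 0.005  -0.0096  0.0012] w [ 0.0019 -0.0026 -0.222 ] rows>= 3.7 G now [ 0.4308 -0.0667  0.1725]
ik [-1.02  1.5   0.42  2.38  1.39  0.92 -0.37] 0.0 0.0
```

View pics/side2.png

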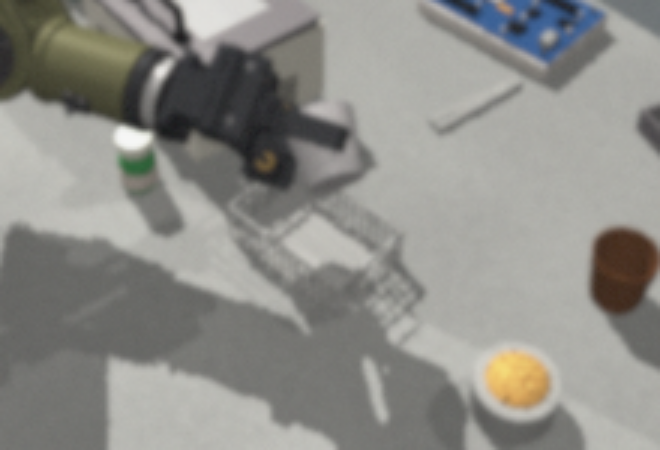

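Side view: the cup at crop (335,145) is held over the basket at (320,240), and the flux jar at (135,160) is clear of the arm. Now the pour.

apply_moves:
  series:
    - {"x":0.004,"y":-0.008,"z":0.001,"wx":0,"wy":0,"wz":-0.05,"fingers":-0.5}
    - {"x":0,"y":0,"z":0,"wx":0,"wy":0,"wz":-0.055,"fingers":-0.5}
    - {"x":0,"y":0,"z":0,"wx":0,"wy":0,"wz":-0.055,"fingers":-0.5}
    - {"x":0,"y":0,"z":0,"wx":0,"wy":0,"wz":-0.055,"fingers":-0.5}
    - {"x":0,"y":0,"z":0,"wx":0,"wy":0,"wz":-0.03,"fingers":-0.5}
    - {"x":0,"y":0,"z":0,"wx":0,"wy":0,"wz":-0.03,"fingers":-0.5}
    - {"x":0,"y":0,"z":0,"wx":0,"wy":0,"wz":-0.03,"fingers":-0.5}
    - {"x":0,"y":0,"z":0,"wx":0,"wy":0,"wz":-0.03,"fingers":-0.5}

```text
clock: 8.0
tool_pos: [0.436, -0.0801, 0.1573]
eef_rot: [0.189, 0.691, -0.517, 0.468]
contact_force: [-0.0, -0.4, -0.9]
opening: 0.607
```

Run:
```python
from pour import *
G,Rm,c=tgt(-64,0,-140);plan(G,Rm)
```

```text
t 8.0 F [-0.  -0.4 -0.9] op mm 53.5 q [-1.03  1.49  0.41  2.38  1.41  0.92  0.  ]
d [-0.0112 -0.0007  0.0068] w [ 0.0097 -0.0032 -0.097 ] rows>= 1.6 G now [ 0.4274 -0.0632  0.1578]
ik [-1.01  1.48  0.41  2.36  1.37  0.95  0.36] 0.0 0.0
```

apply_moves:
  series:
    - {"x":-0.005,"y":0,"z":0.003,"wx":0.005,"wy":0,"wz":-0.03,"fingers":-0.5}
    - {"x":-0.005,"y":0,"z":0.003,"wx":0,"wy":0,"wz":-0.035,"fingers":-0.5}
    - {"x":0,"y":0,"z":0,"wx":0,"wy":0,"wz":-0.035,"fingers":-0.5}
    - {"x":0,"y":0,"z":0,"wx":0,"wy":0,"wz":0,"fingers":-0.5}
    - {"x":0,"y":0,"z":0,"wx":0,"wy":0,"wz":0,"fingers":-0.5}

```text
clock: 8.62
tool_pos: [0.4444, -0.0803, 0.1621]
eef_rot: [0.08, 0.711, -0.587, 0.378]
contact_force: [0.4, 0.3, -0.1]
opening: 0.615
```

Run:
```python
from pour import *
G,Rm,c=tgt(-64,0,-150);plan(G,Rm,False)
a,_=snap('side');b,_=snap('top')
save('pour1.png',np.hstack([cv2.resize(a[200:320,240:380],(560,480),interpolation=2),cv2.resize(b[200:275,300:335+5],(224,480),interpolation=2)]))
```

```text
t 8.62 F [ 0.4  0.3 -0.1] op mm 54.1 q [-1.01  1.47  0.41  2.36  1.39  0.94  0.37]
d [-0.0025 -0.0027  0.0022] w [ 0.0076 -0.0027 -0.0509] rows>= 0.9 G now [ 0.4359 -0.0632  0.1625]
```

View pics/pour1.png

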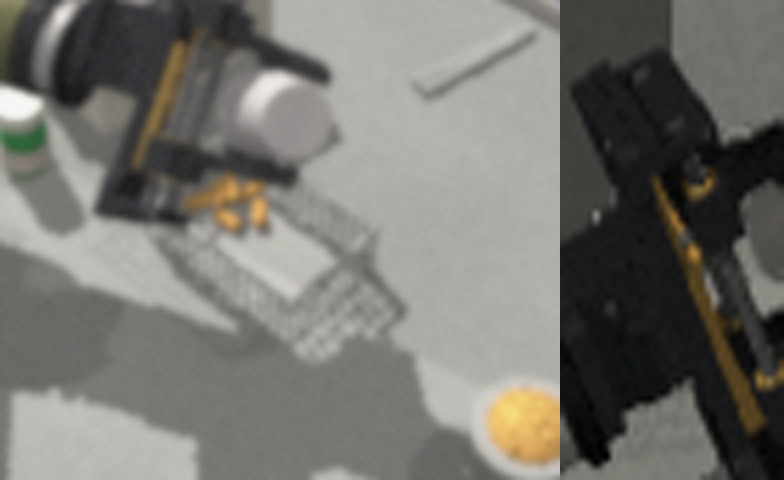

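The side crop shows the cup inverted at (280,120) and a brass pile in the basket at (190–265, 180–225). I can't count all six yet, so I'll tip further for a moment, unroll, back off and look.

apply_moves:
  series:
    - {"x":0,"y":0,"z":0,"wx":0,"wy":0,"wz":-0.055,"fingers":-0.5}
    - {"x":0,"y":0,"z":0,"wx":0,"wy":0,"wz":0,"fingers":-0.5}
    - {"x":0,"y":0,"z":0,"wx":0,"wy":0,"wz":0.055,"fingers":-0.5}
    - {"x":-0.01,"y":0.01,"z":0,"wx":0,"wy":0,"wz":0.055,"fingers":-0.5}
    - {"x":-0.02,"y":0.02,"z":0,"wx":0,"wy":0,"wz":0.055,"fingers":-0.5}
    - {"x":-0.02,"y":0.02,"z":0,"wx":0,"wy":0,"wz":0.055,"fingers":-0.5}
    - {"x":0,"y":0,"z":0,"wx":0,"wy":0,"wz":0.055,"fingers":-0.5}
    - {"x":0,"y":0,"z":0,"wx":0,"wy":0,"wz":0.055,"fingers":-0.5}

```text
clock: 9.72
tool_pos: [0.4951, -0.0551, 0.1686]
eef_rot: [0.387, 0.602, -0.359, 0.599]
contact_force: [1.3, 0.3, -1.1]
opening: 0.615
```

Run:
```python
from pour import *
print(get_state()['tool_pos'])
plan([.52,-.10,.21],pose(-64,0,-60))
plan([.57,-.12,.20],pose(-54,36,0))
```

```text
[ 0.49511378 -0.05506982  0.16862259]
t 9.72 F [ 1.3  0.3 -1.1] op mm 54.1 q [-1.03  1.42  0.51  2.22  1.31  0.91 -0.3 ]
d [-0.0538  0.0045  0.0865] w [-0.0004 -0.0084  0.1569] rows>= 2.6 G now [ 0.4867 -0.038   0.1691]
ik [-0.89  1.38  0.59  2.26  1.51  0.93 -0.86] 0.0 0.0
t 9.72 F [ 1.3  0.3 -1.1] op mm 54.1 q [-1.03  1.42  0.51  2.22  1.31  0.91 -0.3 ]
d [-0.0271  0.052   0.1325] w [0.1111 0.1865 0.4556] rows>= 8.5 G now [ 0.4867 -0.038   0.1691]
ik [-0.38  0.85  0.13  2.28  1.92  0.84 -1.59] 0.0 0.0
```

apply_moves:
  series:
    - {"x":-0.018,"y":0.001,"z":0.029,"wx":0,"wy":-0.003,"wz":0.052,"fingers":-0.5}
    - {"x":-0.018,"y":-0.001,"z":0.029,"wx":0,"wy":-0.003,"wz":0.052,"fingers":-0.5}
    - {"x":-0.018,"y":-0.005,"z":0.029,"wx":0,"wy":-0.003,"wz":0.052,"fingers":-0.5}

```text
clock: 10.1
tool_pos: [0.5165, -0.1226, 0.2068]
eef_rot: [0.523, 0.477, -0.197, 0.679]
contact_force: [1.2, -0.4, -0.4]
opening: 0.614
```

Run:
```python
from pour import *
plan([.57,-.12,.20],pose(-54,36,0))
```

```text
t 10.1 F [ 1.2 -0.4 -0.4] op mm 54.0 q [-0.92  1.42  0.63  2.29  1.55  0.87 -0.96]
d [0.0529 0.0435 0.0455] w [0.1536 0.1489 0.2961] rows>= 6.1 G now [ 0.5082 -0.1056  0.2068]
ik [-0.47  0.87  0.29  2.28  1.98  0.74 -1.66] 0.0 0.0
```

apply_moves:
  series:
    - {"x":0.01,"y":0.01,"z":0.004,"wx":0.022,"wy":0.021,"wz":0.042,"fingers":-0.5}
    - {"x":0.01,"y":0.01,"z":0.004,"wx":0.022,"wy":0.021,"wz":0.042,"fingers":-0.5}
    - {"x":0.01,"y":0.01,"z":0.004,"wx":0.022,"wy":0.021,"wz":0.042,"fingers":-0.5}
    - {"x":0.01,"y":0.01,"z":0.004,"wx":0.022,"wy":0.021,"wz":0.042,"fingers":-0.5}
    - {"x":0.01,"y":0.01,"z":0.004,"wx":0.022,"wy":0.021,"wz":0.042,"fingers":-0.5}
    - {"x":0,"y":0,"z":0,"wx":0.022,"wy":0.021,"wz":0.042,"fingers":-0.5}
    - {"x":0,"y":0,"z":0,"wx":0.022,"wy":0.021,"wz":0.042,"fingers":-0.5}

```text
clock: 10.98
tool_pos: [0.5731, -0.1156, 0.2049]
eef_rot: [0.855, 0.257, 0.152, 0.424]
contact_force: [-0.1, -0.3, -1.6]
opening: 0.609
```

Run:
```python
from pour import *
plan([.57,-.12,.20],pose(-54,36,0))
plan([.61,-.15,.05],pose(-54,36,0))
b,_=snap('top');w,_=snap('wrist')
save('chk1.png',np.hstack([cv2.resize(b[205:265,300:390],(540,360),interpolation=2),cv2.resize(w[100:300,230:380],(262,360))]))
```

```text
t 10.97 F [-0.1 -0.3 -1.6] op mm 53.6 q [-0.57  0.85  0.41  2.29  1.98  0.63 -1.72]
d [-0.0067 -0.003   0.0291] w [-0.0029 -0.0022 -0.0151] rows>= 0.4 G now [ 0.564  -0.1033  0.2162]
ik [-0.53  0.89  0.4   2.29  2.04  0.66 -1.74] 0.0 0.0
t 10.97 F [-0.1 -0.3 -1.6] op mm 53.6 q [-0.57  0.85  0.41  2.29  1.98  0.63 -1.72]
d [ 0.0051 -0.1189  0.1888] w [-0.0029 -0.0022 -0.0151] rows>= 2.9 G now [ 0.564  -0.1033  0.2162]
ik [-0.38  1.2   0.28  2.14  2.19  0.8  -1.94] 0.0 0.0
```

View pics/chk1.png

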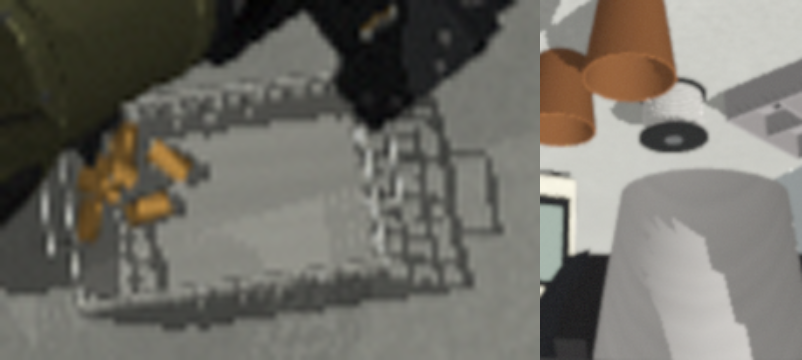

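The crop shows the brass pile at the basket's left end, (75–190, 125–235). I make out five or six pieces and will count again once the arm is away. Next I set the cup back where it stood.

apply_moves:
  series:
    - {"x":0.002,"y":-0.03,"z":0.047,"wx":-0.003,"wy":-0.002,"wz":-0.015,"fingers":-0.5}
    - {"x":0.001,"y":-0.03,"z":0.047,"wx":0,"wy":0,"wz":0,"fingers":-0.5}
    - {"x":0.001,"y":-0.03,"z":0.047,"wx":0,"wy":0,"wz":0,"fingers":-0.5}

```text
clock: 11.45
tool_pos: [0.6052, -0.1548, 0.0799]
eef_rot: [0.846, 0.275, 0.139, 0.435]
contact_force: [0.5, -0.3, -0.6]
opening: 0.613
```

Run:
```python
from pour import *
plan([.6096,-.1505,.034],pose(-54,36,0),False)
```

```text
t 11.45 F [ 0.5 -0.3 -0.6] op mm 53.9 q [-0.41  1.12  0.3   2.2   2.16  0.78 -1.91]
d [ 0.008  -0.0475  0.0563] w [0.0021 0.0011 0.0009] rows>= 0.9 G now [ 0.5962 -0.1423  0.091 ]
```

apply_moves:
  series:
    - {"x":0.003,"y":-0.015,"z":0.018,"wx":0.001,"wy":0.001,"wz":0,"fingers":-0.5}
    - {"x":0.003,"y":-0.015,"z":0.018,"wx":0.001,"wy":0,"wz":0,"fingers":-0.5}
    - {"x":0.002,"y":-0.01,"z":0.013,"wx":0,"wy":0,"wz":0,"fingers":-0.5}
    - {"x":0,"y":-0.004,"z":0.003,"wx":0,"wy":0,"wz":0,"fingers":-0.5}

```text
clock: 11.95
tool_pos: [0.6169, -0.163, 0.0208]
eef_rot: [0.844, 0.279, 0.135, 0.437]
contact_force: [-4.3, 7.7, 22.3]
opening: 0.614
```

Run:
```python
from pour import *
plan([.6096,-.1505,.032],pose(-54,36,0),False)
```

```text
t 11.95 F [-4.3  7.7 22.3] op mm 54.0 q [-0.38  1.24  0.27  2.13  2.18  0.82 -1.95]
d [0.0018 0.0008 0.0009] w [0.0024 0.0024 0.0044] rows>= 0.1 G now [ 0.6079 -0.1504  0.0318]
```

apply_moves:
  series:
    - {"x":0,"y":0.001,"z":-0.001,"wx":0.002,"wy":0.002,"wz":0.004,"fingers":-0.5}
    - {"x":0,"y":0,"z":0,"wx":0,"wy":0,"wz":0,"fingers":0.35}
    - {"x":0,"y":0,"z":0,"wx":0,"wy":0,"wz":0,"fingers":0.75}
    - {"x":0,"y":0,"z":0,"wx":0,"wy":0,"wz":0,"fingers":0.75}
    - {"x":0,"y":0,"z":-0.03,"wx":0,"wy":0,"wz":0,"fingers":0.75}
    - {"x":0,"y":0,"z":-0.04,"wx":0,"wy":0,"wz":0,"fingers":0.75}
    - {"x":0,"y":0,"z":-0.05,"wx":0,"wy":0,"wz":0,"fingers":0.75}

```text
clock: 12.82
tool_pos: [0.5685, -0.0978, 0.0807]
eef_rot: [0.847, 0.275, 0.139, 0.434]
contact_force: [0.8, 1.1, -0.3]
opening: 0.87
```

Run:
```python
from pour import *
s=get_state();print(s['tool_pos'],s['contact_force'],s['opening']*88,s['q'].round(2))
b,_=snap('top')
P=cloud('top')
m=(P[...,2]>.045)&(P[...,2]<.08);k=np.zeros_like(m);k[150:200,355:395]=1;m&=k
w=P[m];print(len(w),cv2.minEnclosingCircle(w[:,:2].astype(np.float32)),w[:,2].max())
# rough handle target: tool down, jaws along x, yaw of cleaner -1.7
from k2 import *
Rm=np.c_[[np.cos(.03),-np.sin(.03),0],[-np.sin(.03),-np.cos(.03),0],[0,0,-1]]
for sg in(1,-1):
  A=Rm@np.diag([sg,sg,1])
  for G in([.452,.223,.153],[.558,.22,.242]):
    q,e,a=ik(np.array(G)+.019*A[:,2],A,s['q'],6);print(sg,q.round(2),e,a)
```

```text
[ 0.56852671 -0.0978405   0.08070572] [ 0.80705414  1.14827875 -0.27257946] 76.55200519334927 [-0.54  1.12  0.26  2.27  2.05  0.81 -1.96]
119 ((0.6061905026435852, -0.14670321345329285), 0.030913889408111572) 0.06659445771379979
1 [-0.09  0.81 -0.78  2.    0.9   0.71 -1.48] 2.8591517208567486e-07 3.4792000358314864e-06
1 [ 0.03  0.81 -0.91  1.64  0.72  1.05 -1.13] 2.447863299136665e-07 3.201116833199272e-06
-1 [ 0.1   1.   -1.21  2.    1.13  1.05  1.44] 6.221636220971246e-07 7.498464335349302e-06
-1 [ 0.18  1.04 -1.41  1.63  1.04  1.4   1.75] 5.208031258668765e-07 6.28285765868553e-06
```

```bash
cat > lid.py <<'E'
from k2 import *
def RL(tilt=0,yaw=-1.7):
    y=np.radians(yaw);A=np.c_[[np.cos(y),np.sin(y),0],[np.sin(y),-np.cos(y),0],[0,0,-1]]
    return A@R.from_euler('y',tilt,degrees=True).as_matrix()
E
python3 - <<'E'
from lid import *
print(RL().round(2))
plan([.53,-.02,.30],RL())
E
```

```text
[[ 1.   -0.03  0.  ]
 [-0.03 -1.    0.  ]
 [ 0.    0.   -1.  ]]
t 12.88 F [-3.8  3.4  1.3] op mm 77.3 q [-0.54  1.12  0.25  2.28  2.05  0.81 -1.96]
d [ 0.0163  0.142  -0.2283] w [ 0.289  -0.0979  0.1949] rows>= 6.1 G now [ 0.5576 -0.0811  0.093 ]
ik [ 0.52  0.66 -0.98  1.77  0.63  1.05 -0.72] 0.0 0.0
```

apply_moves:
  series:
    - {"x":0,"y":0.04,"z":-0.04,"wx":0,"wy":0,"wz":0,"fingers":0.75}
    - {"x":0,"y":0.05,"z":-0.05,"wx":0,"wy":0,"wz":0,"fingers":0.75}
    - {"x":0,"y":0.05,"z":-0.05,"wx":0,"wy":0,"wz":0,"fingers":0.75}

```text
clock: 13.25
tool_pos: [0.5489, -0.0684, 0.2388]
eef_rot: [0.847, 0.282, 0.137, 0.429]
contact_force: [0.1, -0.5, 0.4]
opening: 0.875
```

Run:
```python
from lid import *
plan([.53,0.0,.30],RL())
```

```text
t 13.25 F [ 0.1 -0.5  0.4] op mm 77.0 q [-0.74  0.78  0.48  2.3   1.74  0.59 -1.49]
d [ 0.0314 -0.0065 -0.0981] w [ 0.2871 -0.0962  0.198 ] rows>= 6.1 G now [ 0.5399 -0.0561  0.2501]
ik [ 0.22  0.54 -0.49  1.79  0.32  0.89 -0.44] 0.0 0.0
```

apply_moves:
  series:
    - {"x":0.004,"y":0,"z":-0.014,"wx":0.041,"wy":-0.014,"wz":0.028,"fingers":0.3}
    - {"x":0.004,"y":0,"z":-0.014,"wx":0.041,"wy":-0.014,"wz":0.028,"fingers":0}
    - {"x":0.004,"y":0,"z":-0.014,"wx":0.041,"wy":-0.014,"wz":0.028,"fingers":0}
    - {"x":0.004,"y":0,"z":-0.014,"wx":0.041,"wy":-0.014,"wz":0.028,"fingers":0}
    - {"x":0,"y":-0.01,"z":-0.014,"wx":0.041,"wy":-0.014,"wz":0.028,"fingers":0}
    - {"x":0,"y":-0.02,"z":-0.014,"wx":0.041,"wy":-0.014,"wz":0.028,"fingers":0}
    - {"x":0,"y":-0.02,"z":0,"wx":0.041,"wy":-0.014,"wz":0.028,"fingers":0}

```text
clock: 14.12
tool_pos: [0.5211, 0.0078, 0.2767]
eef_rot: [0.999, 0.013, 0.005, 0.048]
contact_force: [-1.0, -0.3, -1.9]
opening: 0.503
```

Run:
```python
from lid import *
plan([.48,0.18,.28],RL())
```

```text
t 14.12 F [-1.  -0.3 -1.9] op mm 44.2 q [-0.16  0.5  -0.    1.84  0.13  0.81 -0.23]
d [-0.046  -0.2173 -0.0015] w [ 0.0303 -0.0036  0.0174] rows>= 2.8 G now [0.5209 0.0097 0.2956]
ik [-0.42  0.51 -0.04  1.88  0.03  0.75 -0.51] 0.0 0.0
```

apply_moves:
  series:
    - {"x":-0.012,"y":-0.05,"z":0,"wx":0.015,"wy":-0.002,"wz":0.008,"fingers":0}
    - {"x":-0.012,"y":-0.055,"z":0,"wx":0.015,"wy":-0.002,"wz":0.008,"fingers":0}
    - {"x":-0.012,"y":-0.055,"z":0,"wx":0,"wy":0,"wz":0,"fingers":0}
    - {"x":-0.012,"y":-0.055,"z":0,"wx":0,"wy":0,"wz":0,"fingers":0}

```text
clock: 14.62
tool_pos: [0.4794, 0.1798, 0.2722]
eef_rot: [1.0, -0.02, -0.003, -0.001]
contact_force: [0.6, 0.5, 0.9]
opening: 0.5
```

Run:
```python
from lid import *
plan([.452,0.223,.205],RL())
w,_=snap('wrist');b,_=snap('top');a,_=snap('side')
save('chk2.png',np.vstack([np.hstack([w[60:360,120:520],cv2.resize(b[205:265,300:390],(400,300),interpolation=2)]),np.hstack([cv2.resize(a[225:300,265:365],(400,300),interpolation=2),cv2.resize(a[150:250,220:353],(400,300),interpolation=2)])]))
```

```text
t 14.62 F [0.6 0.5 0.9] op mm 44.0 q [-0.42  0.5  -0.04  1.86  0.02  0.79 -0.51]
d [-0.0357 -0.0524  0.1081] w [-0.0007  0.0019 -0.0032] rows>= 1.6 G now [0.4795 0.1797 0.2912]
ik [-0.53  0.61 -0.02  1.99  0.03  0.54 -0.61] 0.0 0.0
```

View pics/chk2.png

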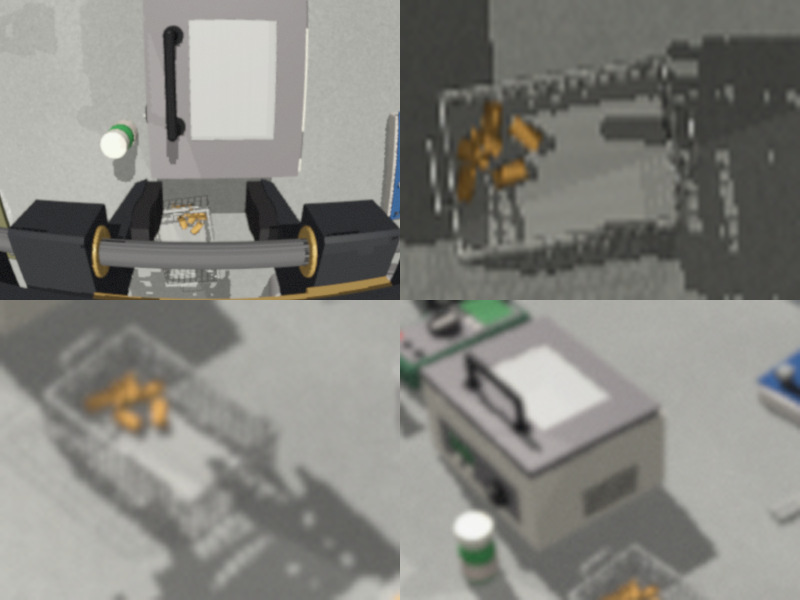

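The wrist view shows the lid handle bar, image (172,30–130), the flux jar at (118,140), and the brass pile inside the basket. Both basket crops show about six pieces, all within the walls, and no brass outside. Now I approach the handle.

apply_moves:
  series:
    - {"x":-0.018,"y":-0.026,"z":0.02,"wx":0,"wy":0.001,"wz":-0.003,"fingers":0}
    - {"x":-0.018,"y":-0.026,"z":0.03,"wx":0,"wy":0,"wz":0,"fingers":0}
    - {"x":0,"y":0,"z":0.045,"wx":0,"wy":0,"wz":0,"fingers":0}

```text
clock: 15.15
tool_pos: [0.4505, 0.2226, 0.1975]
eef_rot: [1.0, -0.013, 0.001, -0.002]
contact_force: [0.2, -0.1, -0.8]
opening: 0.498
```

Run:
```python
from lid import *
plan([.452,0.223,.153],RL(),False)
```

```text
t 15.15 F [ 0.2 -0.1 -0.8] op mm 43.8 q [-0.52  0.59 -0.04  1.98  0.04  0.57 -0.62]
d [ 0.0017 -0.0003  0.0793] w [-0.0012 -0.0004  0.0009] rows>= 1.0 G now [0.4505 0.2225 0.2165]
```

apply_moves:
  force: 30
  series:
    - {"x":0.001,"y":0,"z":0.028,"wx":0,"wy":0,"wz":0,"fingers":0}
    - {"x":0,"y":0,"z":0.028,"wx":0,"wy":0,"wz":0,"fingers":0}
    - {"x":0,"y":0,"z":0.022,"wx":0,"wy":0,"wz":0,"fingers":0}
    - {"x":0,"y":0,"z":0,"wx":0,"wy":0,"wz":0,"fingers":-1}
    - {"x":0,"y":0,"z":0,"wx":0,"wy":0,"wz":0,"fingers":-1}
    - {"x":0,"y":0,"z":0,"wx":0,"wy":0,"wz":0,"fingers":-1}

```text
clock: 15.9
tool_pos: [0.4478, 0.2153, 0.1337]
eef_rot: [1.0, -0.016, -0.002, 0.002]
contact_force: [-0.1, -0.3, -0.3]
opening: 0.182
```

Run:
```python
from lid import *
plan([.452,0.223,.153],RL(),False)
```

```text
t 15.9 F [-0.1 -0.3 -0.3] op mm 16.0 q [-0.52  0.7  -0.03  2.04  0.05  0.4  -0.63]
d [ 0.005  -0.0097 -0.0004] w [ 0.0013  0.0011 -0.0008] rows>= 0.1 G now [0.4478 0.2154 0.1527]
```

apply_moves:
  series:
    - {"x":0,"y":0,"z":0,"wx":0,"wy":0,"wz":0,"fingers":-1}
    - {"x":0,"y":0,"z":0,"wx":0,"wy":0,"wz":0,"fingers":-1}
    - {"x":0,"y":0,"z":0,"wx":0,"wy":0,"wz":0,"fingers":-1}

```text
clock: 16.27
tool_pos: [0.4515, 0.2153, 0.1352]
eef_rot: [1.0, -0.017, 0.002, 0.001]
contact_force: [1.2, 0.1, -2.7]
opening: 0.092
```

```bash
cat >> lid.py <<'E'
# arc: handle at lid angle th relative to its shut position H0
def arc(H0,th,yaw=-1.7):
    y=np.radians(yaw);f=np.array([-np.cos(y),-np.sin(y),0]);r=np.hypot(.13,.047);a0=np.arctan2(.047,.13);t=a0+np.radians(th)
    hinge=np.array(H0)-.13*f-[0,0,.047]
    return hinge+r*(np.cos(t)*f+np.sin(t)*np.array([0,0,1]))
def ang(H0,G,yaw=-1.7):
    y=np.radians(yaw);f=np.array([-np.cos(y),-np.sin(y),0]);v=np.array(G)-(np.array(H0)-.13*f-[0,0,.047])
    return np.degrees(np.arctan2(v[2],v@f)-np.arctan2(.047,.13)),np.hypot(v[2],v@f)
E
python3 - <<'E'
from lid import *
plan([.452,0.223,.153],RL(),False)
s=get_state();G=s['tool_pos']-.019*R.from_quat(s['eef_rot']).as_matrix()[:,2];H0=np.r_[G[:2],.153]
prev=G
for th in(0,7.5,15,22.5,30,37.5,45,52.5,60):
    A=arc(H0,th);d=RL().T@(A-prev)/.8;print(th,A.round(4),d.round(4));prev=A
E
```

```text
t 16.27 F [ 1.2  0.1 -2.7] op mm 8.1 q [-0.52  0.7  -0.03  2.04  0.05  0.4  -0.63]
d [ 0.0003 -0.0096  0.0014] w [ 0.0006 -0.0012 -0.0014] rows>= 0.1 G now [0.4515 0.2153 0.1542]
0 [0.4515 0.2153 0.153 ] [0.     0.     0.0015]
7.5 [0.4587 0.2151 0.1696] [ 0.0091 -0.     -0.0207]
15 [0.468  0.2148 0.185 ] [ 0.0117 -0.     -0.0193]
22.5 [0.4793 0.2145 0.1992] [ 0.0141  0.     -0.0177]
30 [0.4924 0.2141 0.2117] [ 0.0163 -0.     -0.0157]
37.5 [0.5069 0.2137 0.2224] [ 0.0182  0.     -0.0134]
45 [0.5227 0.2132 0.2312] [ 0.0198  0.     -0.0109]
52.5 [0.5396 0.2127 0.2377] [ 0.021  -0.     -0.0082]
60 [0.5571 0.2122 0.2421] [ 0.0219  0.     -0.0054]
```

apply_moves:
  force: 40
  series:
    - {"x":0,"y":0,"z":0,"wx":0,"wy":0,"wz":0,"fingers":-1}
    - {"x":0.004,"y":0,"z":-0.01,"wx":0,"wy":0,"wz":0,"fingers":-1}
    - {"x":0.005,"y":0,"z":-0.01,"wx":0,"wy":0,"wz":0,"fingers":-1}
    - {"x":0.006,"y":0,"z":-0.01,"wx":0,"wy":0,"wz":0,"fingers":-1}
    - {"x":0.006,"y":0,"z":-0.01,"wx":0,"wy":0,"wz":0,"fingers":-1}

```text
clock: 16.9
tool_pos: [0.4704, 0.2147, 0.1689]
eef_rot: [1.0, -0.017, 0.003, 0.001]
contact_force: [7.7, -0.3, -10.0]
opening: 0.089
```

```bash
cat > st.py <<'E'
from lid import *
H0=np.array([.4515,.2153,.153]);s=get_state();Rm=R.from_quat(s['eef_rot']).as_matrix();G=s['tool_pos']-.019*Rm[:,2]
a,r=ang(H0,G);print('t',s['clock'],'G',G.round(4),'angle',round(a,1),'r',round(r,4),'F',s['contact_force'].round(1),'op',round(s['opening']*88,1),'tilt',R.from_matrix(RL().T@Rm).as_rotvec(degrees=True).round(1))
prev=G;th=a
for th in [x for x in np.arange(7.5,61,7.5) if x>a+2]:
    A=arc(H0,th);print(th,(Rm.T@(A-prev)/.8).round(4));prev=A
E
python3 st.py
```

```text
t 16.9 G [0.4703 0.2148 0.1879] angle 16.5 r 0.1381 F [  7.7  -0.3 -10. ] op 7.8 tilt [-0.1  0.3  0.2]
22.5 [ 0.0114  0.     -0.0141]
30.0 [ 0.0164 -0.     -0.0156]
37.5 [ 0.0183 -0.0001 -0.0133]
45.0 [ 0.0199 -0.0001 -0.0108]
52.5 [ 0.0211 -0.0001 -0.0081]
60.0 [ 0.022  -0.0001 -0.0053]
```

apply_moves:
  series:
    - {"x":0.007,"y":0,"z":-0.009,"wx":0,"wy":0,"wz":0,"fingers":-1}
    - {"x":0.007,"y":0,"z":-0.008,"wx":0,"wy":0,"wz":0,"fingers":-1}
    - {"x":0.008,"y":0,"z":-0.008,"wx":0,"wy":0,"wz":0,"fingers":-1}
    - {"x":0.008,"y":0,"z":-0.008,"wx":0,"wy":0,"wz":0,"fingers":-1}
    - {"x":0.009,"y":0,"z":-0.007,"wx":0,"wy":0,"wz":0,"fingers":-1}

```text
clock: 17.52
tool_pos: [0.5079, 0.2137, 0.2015]
eef_rot: [1.0, -0.017, 0.007, -0.0]
contact_force: [8.2, 2.2, -18.6]
opening: 0.083
```

```bash
python3 st.py
```

```text
t 17.525 G [0.5076 0.2137 0.2205] angle 37.3 r 0.1362 F [  8.2   2.2 -18.6] op 7.3 tilt [0.  0.8 0.3]
45.0 [ 0.0191 -0.     -0.0131]
52.5 [ 0.0212 -0.0001 -0.008 ]
60.0 [ 0.022  -0.0001 -0.0051]
```

apply_moves:
  series:
    - {"x":0.009,"y":0,"z":-0.003,"wx":0,"wy":0,"wz":0,"fingers":-1}
    - {"x":0.009,"y":0,"z":-0.003,"wx":0,"wy":0,"wz":0,"fingers":-1}
    - {"x":0.009,"y":0,"z":-0.003,"wx":0,"wy":0,"wz":0,"fingers":-1}
    - {"x":0.009,"y":0,"z":-0.003,"wx":0,"wy":0,"wz":0,"fingers":-1}

```text
clock: 18.02
tool_pos: [0.5312, 0.2131, 0.2122]
eef_rot: [1.0, -0.016, 0.0, 0.001]
contact_force: [-1.5, 1.2, -2.3]
opening: 0.079
```

```bash
python3 st.py
```

```text
t 18.025 G [0.5312 0.2131 0.2312] angle 48.2 r 0.1349 F [-1.5  1.2 -2.3] op 6.9 tilt [-0.1  0.   0.1]
52.5 [ 0.0105  0.0002 -0.0082]
60.0 [ 0.0219 -0.     -0.0054]
```

apply_moves:
  series:
    - {"x":0.01,"y":0,"z":-0.003,"wx":0,"wy":0,"wz":0,"fingers":-1}
    - {"x":0.011,"y":0,"z":-0.003,"wx":0,"wy":0,"wz":0,"fingers":-1}
    - {"x":0.01,"y":0,"z":-0.002,"wx":0,"wy":0,"wz":0,"fingers":-1}

```text
clock: 18.4
tool_pos: [0.5576, 0.2123, 0.2186]
eef_rot: [1.0, -0.016, 0.0, 0.001]
contact_force: [-1.3, 0.9, -3.2]
opening: 0.079
```

```bash
python3 st.py
python3 - <<'E'
from h import *
a,_=snap('side');b,_=snap('top')
save('lid1.png',np.hstack([cv2.resize(a[100:260,170:350],(450,400)),cv2.resize(b[150:270,180:285],(350,400))]))
for n in('side','top'):
    P=cloud(n);m=(P[...,0]>.49)&(P[...,0]<.60)&(P[...,1]>.125)&(P[...,1]<.17)&(P[...,2]>.125)&(P[...,2]<.26)
    q=P[m];print(n,len(q))
    if len(q)>30:
        # RANSAC line in x-z
        best=0;rng=np.random.default_rng(0)
        for _ in range(400):
            i,j=rng.choice(len(q),2,False);d=(q[j]-q[i])[[0,2]];L=np.hypot(*d)
            if L<.03: continue
            nn=np.array([-d[1],d[0]])/L;e=np.abs((q[:,[0,2]]-q[i,[0,2]])@nn)<.003
            if e.sum()>best: best=e.sum();l=cv2.fitLine(q[e][:,[0,2]].astype(np.float32),cv2.DIST_L2,0,.01,.01).ravel()
        print(best,l,np.degrees(np.arctan2(-l[1],l[0]))%180)
E
```

```text
t 18.4 G [0.5576 0.2124 0.2376] angle 59.9 r 0.1338 F [-1.3  0.9 -3.2] op 7.0 tilt [-0.1  0.   0.1]
side 128
98 [ 0.48074365 -0.8768612   0.5280413   0.2027815 ] 61.266014
top 253
226 [ 0.49101064 -0.8711536   0.5478314   0.18806025] 60.592968
```

View pics/lid1.png

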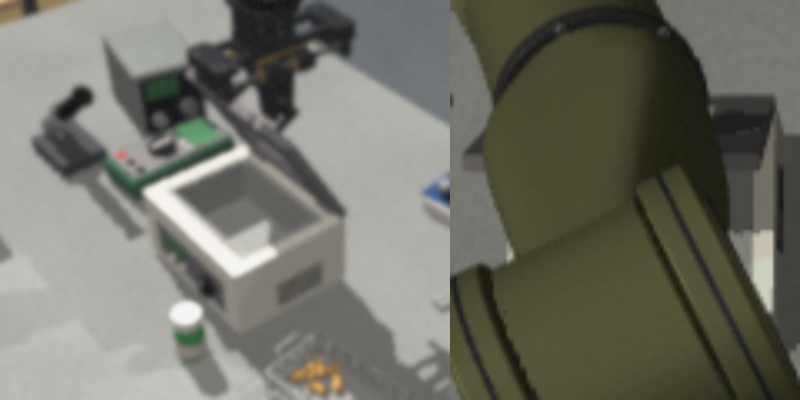

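The lid is open with the tank visible, and the depth fits give 60.6° and 61.3°. I'll hold for a moment, then check drift, the cup and the basket.

apply_moves:
  series:
    - {"x":0,"y":0,"z":0,"wx":0,"wy":0,"wz":0,"fingers":-1}
    - {"x":0,"y":0,"z":0,"wx":0,"wy":0,"wz":0,"fingers":-1}
    - {"x":0,"y":0,"z":0,"wx":0,"wy":0,"wz":0,"fingers":-1}
    - {"x":0,"y":0,"z":0,"wx":0,"wy":0,"wz":0,"fingers":-1}

```text
clock: 19.0
tool_pos: [0.5582, 0.2123, 0.2186]
eef_rot: [1.0, -0.016, 0.001, 0.001]
contact_force: [-1.7, -0.3, -3.7]
opening: 0.08
```

```bash
python3 st.py
python3 - <<'E'
from h import *
a,_=snap('side');b,_=snap('top')
P=cloud('top')
m=(P[...,2]>.045)&(P[...,2]<.08);k=np.zeros_like(m);k[150:200,355:395]=1
print('cup',cv2.minEnclosingCircle(P[m&k][:,:2].astype(np.float32)))
m=(P[...,2]>.03)&(P[...,2]<.06);k=np.zeros_like(m);k[205:270,298:390]=1
print('basket',cv2.minAreaRect(P[m&k][:,:2].astype(np.float32)))
P=cloud('top');m=(P[...,0]>.49)&(P[...,0]<.60)&(P[...,1]>.125)&(P[...,1]<.17)&(P[...,2]>.14)&(P[...,2]<.26)
l=cv2.fitLine(P[m][:,[0,2]].astype(np.float32),cv2.DIST_HUBER,0,.01,.01).ravel();print('lid',np.degrees(np.arctan2(-l[1],l[0]))%180)
save('fin.png',np.hstack([cv2.resize(a[225:300,265:365],(400,300),interpolation=2),cv2.resize(b[205:265,300:380],(400,300),interpolation=2)]))
E
```

```text
t 19.0 G [0.5582 0.2123 0.2376] angle 60.1 r 0.1337 F [-1.7 -0.3 -3.7] op 7.1 tilt [-0.1  0.1  0.2]
cup ((0.6063094735145569, -0.14711366593837738), 0.03099186345934868)
basket ((0.44180646538734436, -0.035016559064388275), (0.09104093164205551, 0.1599498987197876), 6.1324782371521)
lid 59.887657
```

View pics/fin.png

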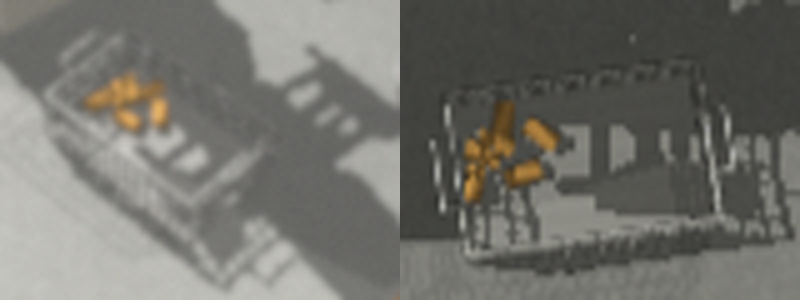

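The final crops show the brass cluster wholly inside the basket, top crop (465–560, 100–200), with nothing outside. The lid is steady at about 60°, and the cup and basket are where they should be. Handing in.

```bash
python3 -c "
from plant import *
print(finish_job())"
```

```text
the job is handed in; nothing more can be done
None
```

I tipped the standoffs from the grey cup into the basket and stood the cup upright again near where it started. I then opened the cleaner lid to about 60° and handed the job in at 19 s with the gripper still holding the handle.

- **Lid:** three depth fits gave 59.9–61.3°. The handle's arc gave 60.1°, with almost no drift over 0.6 s of holding.
- **Cup:** upright at (0.606, −0.147), about 5 mm from where it started.
- **Basket:** moved less than 1 mm.
- **Standoffs:** all the brass I could see lies in a pile inside the basket and none lies outside. Some pieces overlap, so I could make out five or six but not count six for certain. I never looked into the empty cup, which was tipped to about 137°.
- **Bystanders:** I did not measure their positions at the end. No unexpected contact forces showed up.
- **Disagreement:** the handle's radius about the hinge read 134 mm at the end, against 138 mm nominal. The gripper opening read 7 mm on the 10 mm bar. The bar may have slid a few millimetres along the pads.

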